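# Put the capped valve cartridges away in their hinged cases

## Robot

A 7-joint arm with a two-finger parallel gripper is mounted at the origin on the work surface. World frame = base frame: x ahead of the robot, y to its left, z up, the work surface at z = 0. Lengths are in mm, angles in rad, forces in N, time in s.
With the tool pointing down it reaches from about 400 to 875 mm from the base axis. Payload 4.4 kg.
Tool frame: the origin (TCP) lies at the very end of the fingers, on their centre line; the grasp point (between the pads) lies 19 mm behind it; z points along the fingers, x is the direction in which the jaws open and shut, and the axes are right-handed (so a half turn about z gives the same grasp; the last joint's range is limited). The gripper opens to 85 mm and grips with 20 to 120 N. Pads are 22 mm wide; open, the fingers measure 114 mm over their backs; the gripper's body (76 mm by 85 mm) begins 54 mm behind the grasp point. The pads swing forward as they close: fully open they stand 13 mm farther back than shut.
Start: joints at [1.081, 0.628, 0.038, 1.517, -0.027, 0.996, -0.02], TCP at [267.326, -592.499, 231.313] pointing down, gripper open.
Joint ranges: [-3.06, 3.06], [-0.37, 2.12], [-1.25, 1.32], [0.18, 2.47], [-1.1, 4.24], [0.23, 1.98], [-2.94, 2.94]. Speed limits (rad/s): [2.57, 2.57, 3.14, 3.14, 3.14, 3.14, 3.14].

## Interface

Orientations are given as [roll, pitch, yaw] about the fixed x, y, z axes, in that order (R = Rz(yaw) Ry(pitch) Rx(roll)).
In Python, from cell import telemetry, get_image, get_calibration, ctrl gives the robot as it stands. The module is installed in compiled form; this text tells all that it offers.
- The arm moves only by the tool arm_command, never from a script. Its arguments are lists of equal length, an entry for each row: "rot": the turn, a rotation vector about the world's x, y, z in degrees, a list of three; "slide": the shift along the world's x, y, z in mm, a list of three; "gripper": the finger opening in mm, from 0 to 85.4. A call has 1 to 5 rows; each row shifts and turns the pose as measured when the row begins; what a row does not reach is not made up. A row lasts 1/12 s, in which the tool goes at most 41.7 mm and 7.16 degrees, less where a joint would pass 70% of its speed; a pose out of reach is approached as far as the arm can. A call with a gripper value outside its range is refused whole. The fingers move at their own pace and stop on an object; the grip force is fixed at half the most. Time passes only in rows, so rows that do not move let the fingers close. It gives the time, the measured TCP pose, the force and the opening at its end, in the units of the state.
- telemetry.read_state(): the state, without advancing time (a new reading comes with each control period).
- get_image(name): name is "side" or "top"; returns (picture, depth): 420x560x3 uint8, red, green, blue; 420x560 float32, mm along the optical axis (not along the pixel's ray), 0 where there is no reading.
- get_calibration(name): a dict with "fx", "fy", "cx", "cy" (pixels), "xyz" and "attitude" of the camera in the world. Camera axes: x right, y up, looking along -z (the intrinsics and any distortion apply to the point x, -y, -z); pixel columns grow to the right and rows downward; lengths in mm; the calibration is good to about 2 mm. A picture is of the moment at which its call begins. get_calibration takes no time and is no camera call.
- ctrl.finish_job(): hands the job in, once; it reports no verdict.
The state is a dict: "clock": time; "qpos": joint angles; "qd": joint speeds; "tau": joint torques, N m; "eef_pos": TCP position; "tool_rot": TCP orientation; "force": force on the tool from outside, world axes, zero at the start; "torque": the same for the moment, N m; "width": finger opening in mm.
Only numpy, scipy, OpenCV 4.12 (cv2) and the standard library are available. Lean on these libraries where they do the work, as an engineer would, in place of code of your own. Each camera call takes 0.05 s, during which the arm holds its last target.

## Task

First open the lids of all three grey cases so that they stand open together and look at the sample fixed in each. Then put every loose brass cartridge into the case whose sample has a cap of the same colour, and finally shut all three lids fully. Leave the other things on the bench where they are.

Things in the scene. Friction and masses are not known exactly. Their poses are not given: they have to be found in the camera images.
- case_1: right-hand (-y) grey metal case, fixed, 140 (its x) x 180 (its y) x 66 mm high, walls and floor 4 mm, origin at the centre of its underside; its x points away from the robot to the hinge side. Nothing but the fixed sample stands in it, 40 mm from its centre towards the hinge; there is room for cartridges at 45 mm either side of the middle (its y)
- lid_1 (a joint): hinge angle of the lid of case_1, rad: 0 shut, grows as it opens upward, up to 1.9; the hinge is stiff, the lid stays where it is left. The lid is a plate 140 x 180 x 6 mm, 0.15 kg, hinged on the case's far (+x) rim, axis along the case's y, 70 mm from the case's centre and 66 mm above its underside
- lid_1_handle (a point): middle of the round steel bar handle of lid_1, 11 mm thick and 90 mm long, parallel to the hinge, held 35 mm off the lid's outer face on two end posts, 12 mm from the lid's free edge (shut: 128 mm nearer than the hinge and 41 mm above it)
- case_2: middle grey metal case, fixed, 140 (its x) x 180 (its y) x 66 mm high, walls and floor 4 mm, origin at the centre of its underside; its x points away from the robot to the hinge side. Nothing but the fixed sample stands in it, 40 mm from its centre towards the hinge; there is room for cartridges at 45 mm either side of the middle (its y)
- lid_2 (a joint): hinge angle of the lid of case_2, rad: 0 shut, grows as it opens upward, up to 1.9; the hinge is stiff, the lid stays where it is left. The lid is a plate 140 x 180 x 6 mm, 0.15 kg, hinged on the case's far (+x) rim, axis along the case's y, 70 mm from the case's centre and 66 mm above its underside
- lid_2_handle (a point): middle of the round steel bar handle of lid_2, 11 mm thick and 90 mm long, parallel to the hinge, held 35 mm off the lid's outer face on two end posts, 12 mm from the lid's free edge (shut: 128 mm nearer than the hinge and 41 mm above it)
- case_3: left-hand (+y) grey metal case, fixed, 140 (its x) x 180 (its y) x 66 mm high, walls and floor 4 mm, origin at the centre of its underside; its x points away from the robot to the hinge side. Nothing but the fixed sample stands in it, 40 mm from its centre towards the hinge; there is room for cartridges at 45 mm either side of the middle (its y)
- lid_3 (a joint): hinge angle of the lid of case_3, rad: 0 shut, grows as it opens upward, up to 1.9; the hinge is stiff, the lid stays where it is left. The lid is a plate 140 x 180 x 6 mm, 0.15 kg, hinged on the case's far (+x) rim, axis along the case's y, 70 mm from the case's centre and 66 mm above its underside
- lid_3_handle (a point): middle of the round steel bar handle of lid_3, 11 mm thick and 90 mm long, parallel to the hinge, held 35 mm off the lid's outer face on two end posts, 12 mm from the lid's free edge (shut: 128 mm nearer than the hinge and 41 mm above it)
- sample_red: sample with a red cap, standing fixed in one of the cases (which one varies), a short brass cartridge 32 mm high, 28 mm across, hexagonal foot 36 mm across flats and 10 mm high; origin at the centre of its underside, z up
- sample_green: sample with a green cap, standing fixed in one of the cases (which one varies), a short brass cartridge 32 mm high, 28 mm across, hexagonal foot 36 mm across flats and 10 mm high; origin at the centre of its underside, z up
- sample_blue: sample with a blue cap, standing fixed in one of the cases (which one varies), a short brass cartridge 32 mm high, 28 mm across, hexagonal foot 36 mm across flats and 10 mm high; origin at the centre of its underside, z up
- cart_red_1: loose brass valve cartridge with a red cap, 0.15 kg, 52 mm high: hexagonal foot 36 mm across flats (42 over corners) and 10 mm high, then a round sleeve 28 mm across, its top 12 mm the red plastic cap; origin at the centre of the foot's underside, z along the axis towards the cap. May be absent
- cart_red_2: loose brass valve cartridge with a red cap, 0.15 kg, 52 mm high: hexagonal foot 36 mm across flats (42 over corners) and 10 mm high, then a round sleeve 28 mm across, its top 12 mm the red plastic cap; origin at the centre of the foot's underside, z along the axis towards the cap. May be absent
- cart_green_1: loose brass valve cartridge with a green cap, 0.15 kg, 52 mm high: hexagonal foot 36 mm across flats (42 over corners) and 10 mm high, then a round sleeve 28 mm across, its top 12 mm the green plastic cap; origin at the centre of the foot's underside, z along the axis towards the cap. May be absent
- cart_blue_1: loose brass valve cartridge with a blue cap, 0.15 kg, 52 mm high: hexagonal foot 36 mm across flats (42 over corners) and 10 mm high, then a round sleeve 28 mm across, its top 12 mm the blue plastic cap; origin at the centre of the foot's underside, z along the axis towards the cap. May be absent
- cart_blue_2: loose brass valve cartridge with a blue cap, 0.15 kg, 52 mm high: hexagonal foot 36 mm across flats (42 over corners) and 10 mm high, then a round sleeve 28 mm across, its top 12 mm the blue plastic cap; origin at the centre of the foot's underside, z along the axis towards the cap. May be absent
- bearing: steel bearing ring, 42 mm across, 12 mm high, lying among the cartridges; bystander, loose, origin at its underside (tools: on their axis)
- oil_bottle: amber oil bottle, 52 mm across, 130 mm high; bystander, loose, origin at its underside (tools: on their axis)
- spanner: spanner, 170 mm long, lying along its x; bystander, loose, origin at its underside (tools: on their axis)
- driver: screwdriver, 190 mm long, lying along its x; bystander, loose, origin at its underside (tools: on their axis)
- big_sleeve: large bare brass sleeve, 52 mm across, 75 mm high; bystander, loose, origin at its underside (tools: on their axis)
- parts_cup: steel bowl, 70 mm across, 50 mm high; bystander, loose, origin at its underside (tools: on their axis)

How it is judged (in metres and radians):
On the way:
1. all three lids stand open together (each beyond 1.1 rad), with no loose cartridge in any case yet (value of joint each of lid_1, lid_2, lid_3 above 1.1 rad and not (x of cart_red_1 in the frame of case_1 between -0.068 and 0.068 m and y of cart_red_1 in the frame of case_1 between -0.088 and 0.088 m and z of cart_red_1 in the frame of case_1 between -0.002 and 0.06 m) and not (x of cart_red_1 in the frame of case_2 between -0.068 and 0.068 m and y of cart_red_1 in the frame of case_2 between -0.088 and 0.088 m and z of cart_red_1 in the frame of case_2 between -0.002 and 0.06 m) and not (x of cart_red_1 in the frame of case_3 between -0.068 and 0.068 m and y of cart_red_1 in the frame of case_3 between -0.088 and 0.088 m and z of cart_red_1 in the frame of case_3 between -0.002 and 0.06 m) and not (x of cart_red_2 in the frame of case_1 between -0.068 and 0.068 m and y of cart_red_2 in the frame of case_1 between -0.088 and 0.088 m and z of cart_red_2 in the frame of case_1 between -0.002 and 0.06 m) and not (x of cart_red_2 in the frame of case_2 between -0.068 and 0.068 m and y of cart_red_2 in the frame of case_2 between -0.088 and 0.088 m and z of cart_red_2 in the frame of case_2 between -0.002 and 0.06 m) and not (x of cart_red_2 in the frame of case_3 between -0.068 and 0.068 m and y of cart_red_2 in the frame of case_3 between -0.088 and 0.088 m and z of cart_red_2 in the frame of case_3 between -0.002 and 0.06 m) and not (x of cart_green_1 in the frame of case_1 between -0.068 and 0.068 m and y of cart_green_1 in the frame of case_1 between -0.088 and 0.088 m and z of cart_green_1 in the frame of case_1 between -0.002 and 0.06 m) and not (x of cart_green_1 in the frame of case_2 between -0.068 and 0.068 m and y of cart_green_1 in the frame of case_2 between -0.088 and 0.088 m and z of cart_green_1 in the frame of case_2 between -0.002 and 0.06 m) and not (x of cart_green_1 in the frame of case_3 between -0.068 and 0.068 m and y of cart_green_1 in the frame of case_3 between -0.088 and 0.088 m and z of cart_green_1 in the frame of case_3 between -0.002 and 0.06 m) and not (x of cart_blue_1 in the frame of case_1 between -0.068 and 0.068 m and y of cart_blue_1 in the frame of case_1 between -0.088 and 0.088 m and z of cart_blue_1 in the frame of case_1 between -0.002 and 0.06 m) and not (x of cart_blue_1 in the frame of case_2 between -0.068 and 0.068 m and y of cart_blue_1 in the frame of case_2 between -0.088 and 0.088 m and z of cart_blue_1 in the frame of case_2 between -0.002 and 0.06 m) and not (x of cart_blue_1 in the frame of case_3 between -0.068 and 0.068 m and y of cart_blue_1 in the frame of case_3 between -0.088 and 0.088 m and z of cart_blue_1 in the frame of case_3 between -0.002 and 0.06 m) and not (x of cart_blue_2 in the frame of case_1 between -0.068 and 0.068 m and y of cart_blue_2 in the frame of case_1 between -0.088 and 0.088 m and z of cart_blue_2 in the frame of case_1 between -0.002 and 0.06 m) and not (x of cart_blue_2 in the frame of case_2 between -0.068 and 0.068 m and y of cart_blue_2 in the frame of case_2 between -0.088 and 0.088 m and z of cart_blue_2 in the frame of case_2 between -0.002 and 0.06 m) and not (x of cart_blue_2 in the frame of case_3 between -0.068 and 0.068 m and y of cart_blue_2 in the frame of case_3 between -0.088 and 0.088 m and z of cart_blue_2 in the frame of case_3 between -0.002 and 0.06 m)), for 0.2 s.
At the end, for the whole second after the job is handed in: every loose cartridge that is present lies or stands at rest within the walls of the case whose sample has its cap colour, and all three lids are shut (under 0.06 rad) (((horizontal distance between sample_red and case_1 below 0.07 m and (x of cart_red_1 in the frame of case_1 between -0.068 and 0.068 m and y of cart_red_1 in the frame of case_1 between -0.088 and 0.088 m and z of cart_red_1 in the frame of case_1 between -0.002 and 0.06 m)) or (horizontal distance between sample_red and case_2 below 0.07 m and (x of cart_red_1 in the frame of case_2 between -0.068 and 0.068 m and y of cart_red_1 in the frame of case_2 between -0.088 and 0.088 m and z of cart_red_1 in the frame of case_2 between -0.002 and 0.06 m)) or (horizontal distance between sample_red and case_3 below 0.07 m and (x of cart_red_1 in the frame of case_3 between -0.068 and 0.068 m and y of cart_red_1 in the frame of case_3 between -0.088 and 0.088 m and z of cart_red_1 in the frame of case_3 between -0.002 and 0.06 m))) and ((horizontal distance between sample_red and case_1 below 0.07 m and (x of cart_red_2 in the frame of case_1 between -0.068 and 0.068 m and y of cart_red_2 in the frame of case_1 between -0.088 and 0.088 m and z of cart_red_2 in the frame of case_1 between -0.002 and 0.06 m)) or (horizontal distance between sample_red and case_2 below 0.07 m and (x of cart_red_2 in the frame of case_2 between -0.068 and 0.068 m and y of cart_red_2 in the frame of case_2 between -0.088 and 0.088 m and z of cart_red_2 in the frame of case_2 between -0.002 and 0.06 m)) or (horizontal distance between sample_red and case_3 below 0.07 m and (x of cart_red_2 in the frame of case_3 between -0.068 and 0.068 m and y of cart_red_2 in the frame of case_3 between -0.088 and 0.088 m and z of cart_red_2 in the frame of case_3 between -0.002 and 0.06 m))) and ((horizontal distance between sample_green and case_1 below 0.07 m and (x of cart_green_1 in the frame of case_1 between -0.068 and 0.068 m and y of cart_green_1 in the frame of case_1 between -0.088 and 0.088 m and z of cart_green_1 in the frame of case_1 between -0.002 and 0.06 m)) or (horizontal distance between sample_green and case_2 below 0.07 m and (x of cart_green_1 in the frame of case_2 between -0.068 and 0.068 m and y of cart_green_1 in the frame of case_2 between -0.088 and 0.088 m and z of cart_green_1 in the frame of case_2 between -0.002 and 0.06 m)) or (horizontal distance between sample_green and case_3 below 0.07 m and (x of cart_green_1 in the frame of case_3 between -0.068 and 0.068 m and y of cart_green_1 in the frame of case_3 between -0.088 and 0.088 m and z of cart_green_1 in the frame of case_3 between -0.002 and 0.06 m))) and ((horizontal distance between sample_blue and case_1 below 0.07 m and (x of cart_blue_1 in the frame of case_1 between -0.068 and 0.068 m and y of cart_blue_1 in the frame of case_1 between -0.088 and 0.088 m and z of cart_blue_1 in the frame of case_1 between -0.002 and 0.06 m)) or (horizontal distance between sample_blue and case_2 below 0.07 m and (x of cart_blue_1 in the frame of case_2 between -0.068 and 0.068 m and y of cart_blue_1 in the frame of case_2 between -0.088 and 0.088 m and z of cart_blue_1 in the frame of case_2 between -0.002 and 0.06 m)) or (horizontal distance between sample_blue and case_3 below 0.07 m and (x of cart_blue_1 in the frame of case_3 between -0.068 and 0.068 m and y of cart_blue_1 in the frame of case_3 between -0.088 and 0.088 m and z of cart_blue_1 in the frame of case_3 between -0.002 and 0.06 m))) and ((horizontal distance between sample_blue and case_1 below 0.07 m and (x of cart_blue_2 in the frame of case_1 between -0.068 and 0.068 m and y of cart_blue_2 in the frame of case_1 between -0.088 and 0.088 m and z of cart_blue_2 in the frame of case_1 between -0.002 and 0.06 m)) or (horizontal distance between sample_blue and case_2 below 0.07 m and (x of cart_blue_2 in the frame of case_2 between -0.068 and 0.068 m and y of cart_blue_2 in the frame of case_2 between -0.088 and 0.088 m and z of cart_blue_2 in the frame of case_2 between -0.002 and 0.06 m)) or (horizontal distance between sample_blue and case_3 below 0.07 m and (x of cart_blue_2 in the frame of case_3 between -0.068 and 0.068 m and y of cart_blue_2 in the frame of case_3 between -0.088 and 0.088 m and z of cart_blue_2 in the frame of case_3 between -0.002 and 0.06 m))) and linear speed of each of cart_red_1, cart_red_2, cart_green_1, cart_blue_1, cart_blue_2 below 0.03 m/s and value of joint each of lid_1, lid_2, lid_3 below 0.06 rad); the robot touches nothing.
It fails at once if a bystander (bearing, oil bottle, spanner, driver, big sleeve, parts cup) is pushed or carried more than 5 cm away (distance of any of bearing, oil_bottle, spanner, driver, big_sleeve, parts_cup from where it was at the start of the episode above 0.05 m).
Of cart_red_1, cart_red_2, cart_green_1, cart_blue_1, cart_blue_2 only 3 to 5 are there at a start; the rules pass over those that are not, and their reading is None.
At some moment in a run one of cart_red_1, cart_red_2, cart_green_1, cart_blue_1, cart_blue_2 may be knocked a few centimetres aside while the robot is not near it.
Once in a run the grip may slacken for a moment while it holds something.
It also fails if it takes over 210 s, if anything falls off the work surface, if the arm or the gripper's body presses on something with over 40 N, if the wrist force passes 120 N, or if a joint passes its speed limit or range.

## Working session

There is one attempt and no reset: what is moved stays moved. The work goes in short steps, Python scripts to look and compute and a tool call to move; the robot and the scene stay as the last step left them, time stands still between calls to the robot, and variables do not carry over. Pictures are saved under pics/ and viewed, and the job is handed in when it is done.

Besides the shell and the picture viewer there is one more tool, called after ">>>" as name(argument=value, ...), one argument or row to a line, values as JSON. arm_command: Moves the arm, as the interface text tells. Its arguments: {"type":"object","properties":{"rot":{"type":"array"},"slide":{"type":"array"},"gripper":{"type":"array"}},"required":["rot","slide","gripper"]}

```bash
ls; mkdir -p pics; cat > h.py <<'E'
import numpy as np, cv2
from scipy.spatial.transform import Rotation as R
from cell import telemetry, get_image, get_calibration, ctrl
def snap(n,fn):
    p,d=get_image(n); cv2.imwrite('pics/'+fn+'.png',p[:,:,::-1]); np.savez('pics/'+fn+'.npz',p=p,d=d); return p,d
E
python3 - <<'E'
from h import *
for n in('top','side'):
    print(n,get_calibration(n)); p,d=snap(n,n+'0')
print(telemetry.read_state())
E
```

```text
pics
top {'fx': 546.0554168614109, 'fy': 546.0554168614109, 'cx': 283.3125062574499, 'cy': 204.23773660709298, 'xyz': array([ 255.05685751,    7.85405415, 1892.3114397 ]), 'attitude': array([ 0.13475852, -0.00900025, -1.59476952])}
side {'fx': 412.502109849164, 'fy': 412.502109849164, 'cx': 282.5993586834705, 'cy': 206.77220298710424, 'xyz': array([226.85722598, 877.78456473, 758.11202725]), 'attitude': array([ 0.94698543,  0.00842451, -2.85534061])}
{'clock': 0.1, 'qpos': array([ 1.08119733,  0.62928022,  0.03846122,  1.51827957, -0.02697892,
        0.99630552, -0.02000297]), 'qd': array([-0.00040229, -0.0010616 , -0.00083335, -0.00260233, -0.00028029,
       -0.0006342 ,  0.00040946]), 'tau': array([ 4.74285494e-03, -5.64533615e+01,  1.23094942e+00, -1.93973798e+01,
        1.12152824e-02,  5.47322561e-03,  2.43515341e-07]), 'eef_pos': array([ 267.07512459, -591.97008503,  230.46043013]), 'tool_rot': array([ 3.14154577e+00,  1.75360616e-03, -1.14700246e+00]), 'force': array([-0.57465092, -1.17621746, -0.83528169]), 'torque': array([ 0.00594337, -0.00194364, -0.02529983]), 'width': 85.26654049816007}
```

View pics/top0.png

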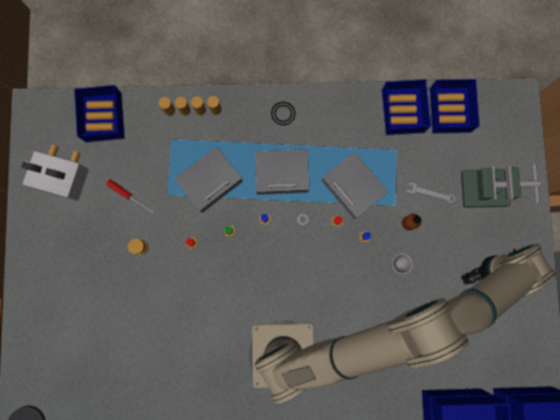

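View pics/side0.png

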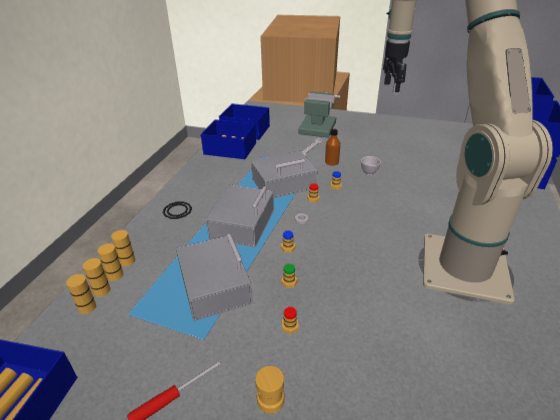

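The top view shows three shut cases with handles. There are five cartridges: red (191,242), green (229,230), blue (265,217), red (338,221) and blue (366,236). The bearing is at (303,219), the bottle at (411,221) and the cup at (402,263).

```bash
cat >> h.py <<'E'
def cam(n):
    c=get_calibration(n); return c,R.from_euler('xyz',c['attitude']).as_matrix()
def cloud(n,d):
    c,M=cam(n); v,u=np.mgrid[:d.shape[0],:d.shape[1]]
    P=np.stack([(u-c['cx'])/c['fx']*d,-(v-c['cy'])/c['fy']*d,-d],-1)
    P=P@M.T+c['xyz']; P[d<=0]=np.nan; return P
def ray(n,u,v,z):
    c,M=cam(n); r=M@np.array([(u-c['cx'])/c['fx'],-(v-c['cy'])/c['fy'],-1])
    return c['xyz']+r*(z-c['xyz'][2])/r[2]
def caps(n,p,z=52,minA=12):
    h=cv2.cvtColor(p,cv2.COLOR_RGB2HSV); o=[]
    for nm,rs in dict(red=[(0,6),(174,180)],green=[(50,75)],blue=[(112,128)]).items():
        m=sum(((h[...,0]>=a)&(h[...,0]<=b)) for a,b in rs)>0
        m=(m&(h[...,1]>150)&(h[...,2]>90)).astype(np.uint8)
        k,l,s,c=cv2.connectedComponentsWithStats(m)
        for i in range(1,k):
            if minA<=s[i,4]<400: o.append((nm,s[i,4],c[i].round(1),ray(n,*c[i],z).round(1)))
    return o
E
python3 - <<'E'
from h import *
f=np.load('pics/top0.npz');p,d=f['p'],f['d'];P=cloud('top',d)
print('ground z',np.nanmedian(P[250:300,150:230,2]))
for o in caps('top',p): print(*o)
f2=np.load('pics/side0.npz')
for o in caps('side',f2['p'],46): print(*o)
for i,(u0,u1) in enumerate([(170,246),(248,316),(318,395)]):
    S=P[140:225,u0:u1].reshape(-1,3); S=S[np.isfinite(S[:,2])]
    L=S[(S[:,2]>60)&(S[:,2]<85)]; H=S[(S[:,2]>95)&(S[:,2]<125)]
    print(3-i,len(L),np.median(L[:,2]),cv2.minAreaRect(L[:,:2].astype(np.float32)),len(H),H.mean(0),np.percentile(H[:,2],90), cv2.minAreaRect(H[:,:2].astype(np.float32)) if len(H)>3 else '')
E
```

```text
ground z -0.5571722906047398
red 151 [117.7 188.6] [570.6 547.9  52. ]
red 47 [337.9 219.6] [ 447.5 -198.3   52. ]
red 50 [189.4 241.8] [383.7 304.3  52. ]
green 33 [227.8 229.5] [422.2 174.8  52. ]
blue 388 [455.8 105.6] [ 838.3 -626.1   52. ]
blue 173 [ 99.3 101.6] [878.8 616.7  52. ]
blue 96 [105.5 122.2] [804.6 593.7  52. ]
blue 53 [ 94.9 132. ] [770.4 629.4  52. ]
blue 37 [264.3 217.4] [460.6  50.7  52. ]
blue 41 [366.6 235.3] [ 391.8 -293.7   52. ]
red 48 [313.4 186.6] [ 449.1 -200.9   46. ]
red 124 [289.6 312.6] [386.  304.6  46. ]
green 89 [288.8 268.6] [424.3 174.4  46. ]
blue 43 [336.4 174. ] [ 392.8 -296.9   46. ]
blue 70 [287.6 234.6] [462.8  50.1  46. ]
3 2065 74.54290429511934 ((596.0443725585938, 238.65780639648438), (142.7841339111328, 179.99298095703125), 37.23725891113281) 100 [549.33981106 202.80850812 114.74399304] 119.6067721055458 ((548.4287109375, 203.61471557617188), (12.883833885192871, 98.41877746582031), 37.705833435058594)
2 2053 74.61006024034987 ((569.7842407226562, -13.121406555175781), (241.5162811279297, 180.33274841308594), 1.3432576656341553) 96 [559.69972559 -12.4299192  114.22839307] 120.34318400294183 ((559.9662475585938, -12.785377502441406), (11.859675407409668, 96.04427337646484), 0.8224517703056335)
1 2065 74.92263661226161 ((564.0978393554688, -258.9922180175781), (180.2821044921875, 142.06143188476562), 38.130672454833984) 102 [ 527.09446724 -214.0696515   113.58953902] 120.05980180179884 ((528.0062255859375, -213.97926330566406), (98.92002868652344, 12.048553466796875), 37.594234466552734)
```

Poses:
- Case 1: centre (564,-259), yaw about -52°.
- Case 2: centre about (618,-12), yaw about 1°.
- Case 3: centre (596,239), yaw about 37.5°.

I'll open lid 1 first.

>>> arm_command(
  rot=[
    [0,0,3],
    [0,0,3],
    [0,0,3],
    [0,0,3],
    [0,0,1.5],
  ],
  slide=[
    [23,33,0],
    [23,33,0],
    [23,33,0],
    [23,33,0],
    [23,33,0],
  ],
  gripper=[60,60,60,60,60],
)

```text
clock: 0.52
eef_pos: [373.3, -430.3, 227.5]
tool_rot: [3.132, 0.002, -0.922]
force: [0.5, -0.4, -0.1]
width: 60.0
```

>>> arm_command(
  rot=[
    [0,0,0],
    [0,0,0],
    [0,0,0],
    [0,0,0],
    [0,0,0],
  ],
  slide=[
    [23,33,0],
    [23,33,0],
    [23,33,0],
    [23,33,0],
    [23,33,0],
  ],
  gripper=[60,60,60,60,60],
)

```text
clock: 0.93
eef_pos: [489.9, -257.1, 226.3]
tool_rot: [3.131, 0.005, -0.922]
force: [0.8, -1.4, -0.0]
width: 59.9
```

>>> arm_command(
  rot=[
    [0,0,0.6],
    [0,0,0],
    [0,0,0],
    [0,0,0],
    [0,0,0],
  ],
  slide=[
    [23,27,0],
    [14,15,-25],
    [0,0,-30],
    [0,0,-30],
    [0,0,0],
  ],
  gripper=[60,60,60,60,60],
)

```text
clock: 1.35
eef_pos: [537.3, -197.5, 139.7]
tool_rot: [-3.141, 0.004, -0.891]
force: [-0.9, 0.5, 0.2]
width: 60.0
```

>>> arm_command(
  rot=[
    [0,0,-1.2],
    [0,0,0],
    [0,0,0],
    [0,0,0],
    [0,0,0],
  ],
  slide=[
    [-9.5,-16.5,0],
    [0,0,-10],
    [0,0,-20],
    [0,0,-19],
    [0,0,0],
  ],
  gripper=[60,60,60,60,60],
)

```text
clock: 1.77
eef_pos: [528.0, -215.9, 91.7]
tool_rot: [-3.141, 0.003, -0.914]
force: [-0.6, 1.0, 1.4]
width: 60.2
```

>>> arm_command(
  rot=[
    [0,0,0],
    [0,0,0],
    [0,0,0],
    [0,0,0],
    [0,0,0],
  ],
  slide=[
    [0,0,-3],
    [0,0,0],
    [0,0,0],
    [0,0,0],
    [0,0,0],
  ],
  gripper=[5,5,5,5,5],
)

```text
clock: 2.18
eef_pos: [526.6, -214.4, 92.4]
tool_rot: [3.141, 0.007, -0.914]
force: [2.3, -2.7, -3.3]
width: 9.2
```

```bash
python3 - <<'E'
import numpy as np
# arc increments in case frame per 8deg
a0=np.arctan2(41,-128);r=np.hypot(41,128)
for nm,y in(('1',-52.2),('2',1),('3',37.5)):
    print(nm);c,s=np.cos(np.radians(y)),np.sin(np.radians(y));pr=None
    for t in range(0,89,8):
        a=a0-np.radians(t);x,z=r*np.cos(a),r*np.sin(a)
        if pr: print(t,np.round([(x-pr[0])*c,(x-pr[0])*s,z-pr[1]],1))
        pr=(x,z)
E
```

```text
1
8 [ 4.3 -5.5 17.4]
16 [ 5.7 -7.4 16.3]
24 [ 7.  -9.1 14.8]
32 [  8.2 -10.6  13.1]
40 [  9.3 -12.   11.1]
48 [ 10.1 -13.1   8.9]
56 [ 10.8 -13.9   6.5]
64 [ 11.2 -14.5   4. ]
72 [ 11.5 -14.8   1.4]
80 [ 11.5 -14.8  -1.2]
88 [ 11.3 -14.5  -3.8]
2
8 [ 7.   0.1 17.4]
16 [ 9.3  0.2 16.3]
24 [11.5  0.2 14.8]
32 [13.4  0.2 13.1]
40 [15.1  0.3 11.1]
48 [16.5  0.3  8.9]
56 [17.6  0.3  6.5]
64 [18.3  0.3  4. ]
72 [18.7  0.3  1.4]
80 [18.7  0.3 -1.2]
88 [18.4  0.3 -3.8]
3
8 [ 5.5  4.2 17.4]
16 [ 7.4  5.7 16.3]
24 [ 9.1  7.  14.8]
32 [10.7  8.2 13.1]
40 [12.   9.2 11.1]
48 [13.1 10.1  8.9]
56 [14.  10.7  6.5]
64 [14.5 11.2  4. ]
72 [14.8 11.4  1.4]
80 [14.8 11.4 -1.2]
88 [14.6 11.2 -3.8]
```

>>> arm_command(
  rot=[
    [0,0,0],
    [0,0,0],
    [0,0,0],
    [0,0,0],
    [0,0,0],
  ],
  slide=[
    [4.3,-5.5,17],
    [5.7,-7.4,16],
    [7,-9,15],
    [8,-10.5,13],
    [9.3,-12,11],
  ],
  gripper=[5,5,5,5,5],
)

```text
clock: 2.6
eef_pos: [558.9, -255.6, 165.3]
tool_rot: [3.139, 0.014, -0.909]
force: [2.7, -1.0, -13.7]
width: 8.9
```

>>> arm_command(
  rot=[
    [0,0,0],
    [0,0,0],
    [0,0,0],
    [0,0,0],
    [0,0,0],
  ],
  slide=[
    [10,-13,9],
    [10.8,-14,6],
    [11.2,-14.5,3.5],
    [11.5,-14.8,1],
    [11.5,-14.8,-1.2],
  ],
  gripper=[5,5,5,5,5],
)

```text
clock: 3.02
eef_pos: [610.9, -321.6, 191.5]
tool_rot: [3.139, 0.029, -0.906]
force: [-2.4, 0.4, 0.8]
width: 8.5
```

>>> arm_command(
  rot=[
    [0,0,0],
    [0,0,0],
    [0,0,0],
    [0,0,0],
    [0,0,0],
  ],
  slide=[
    [0,0,0],
    [0,0,0],
    [0,0,5],
    [0,0,25],
    [0,0,35],
  ],
  gripper=[28,28,28,28,28],
)

```text
clock: 3.43
eef_pos: [606.9, -321.2, 252.4]
tool_rot: [3.133, 0.038, -0.908]
force: [-0.0, -1.3, -0.6]
width: 28.4
```

```bash
cat >> h.py <<'E'
def go(x,y,z,yawdeg):
    s=telemetry.read_state(); C=R.from_euler('xyz',s['tool_rot']); T=R.from_euler('xyz',[np.pi,0,np.radians(yawdeg)])
    print('d',(np.array([x,y,z])-s['eef_pos']).round(1),'rot',np.degrees((T*C.inv()).as_rotvec()).round(2),'clk',s['clock'],'F',s['force'].round(1),'w',round(s['width'],1))
E
python3 -c "
from h import *
go(560,-12.8,88,1)"
```

```text
d [ -46.9  308.4 -164.4] rot [-0.52 -2.25 53.01] clk 3.4333 F [-0.  -1.3 -0.6] w 28.4
```

>>> arm_command(
  rot=[
    [0,0,6.5],
    [0,0,6.5],
    [0,0,6.5],
    [0,0,6.5],
    [0,0,6.5],
  ],
  slide=[
    [-5,25,10],
    [-5,36,0],
    [-5,36,0],
    [-5,36,0],
    [-5,36,0],
  ],
  gripper=[60,60,60,60,60],
)

```text
clock: 3.85
eef_pos: [580.7, -157.7, 274.4]
tool_rot: [3.13, 0.014, -0.332]
force: [1.4, -0.5, -0.2]
width: 59.8
```

>>> arm_command(
  rot=[
    [0,0,6.5],
    [0,0,6.5],
    [0,0,6.5],
    [0,0,0],
    [0,0,0],
  ],
  slide=[
    [-5,36,0],
    [-5,36,-20],
    [-5,30,-20],
    [-5,10,-20],
    [0,0,-10],
  ],
  gripper=[60,60,60,60,60],
)

```text
clock: 4.27
eef_pos: [557.2, -27.1, 211.9]
tool_rot: [3.134, -0.001, 0.05]
force: [0.3, 0.1, 0.5]
width: 60.1
```

```bash
python3 -c "
from h import *
go(560,-12.8,88,1)"
```

```text
d [   2.8   14.3 -123.9] rot [ 0.43  0.09 -1.88] clk 4.2667 F [0.3 0.1 0.5] w 60.1
```

>>> arm_command(
  rot=[
    [0.4,0,-1.9],
    [0,0,0],
    [0,0,0],
    [0,0,0],
    [0,0,0],
  ],
  slide=[
    [2.8,14,-25],
    [0,0,-30],
    [0,0,-30],
    [0,0,-25],
    [0,0,-10],
  ],
  gripper=[60,60,60,60,60],
)

```text
clock: 4.68
eef_pos: [558.0, -5.8, 93.2]
tool_rot: [-3.141, -0.011, 0.026]
force: [-0.9, -0.2, 0.8]
width: 59.9
```

```bash
python3 -c "
from h import *
go(560,-12.8,88,1)"
```

```text
d [ 2.  -7.  -5.2] rot [-0.03  0.65 -0.52] clk 4.6833 F [-0.9 -0.2  0.8] w 59.9
```

>>> arm_command(
  rot=[
    [0,0.6,-0.5],
    [0,0,0],
    [0,0,0],
    [0,0,0],
    [0,0,0],
  ],
  slide=[
    [2,-7,-6],
    [0,0,0],
    [0,0,0],
    [0,0,0],
    [0,0,0],
  ],
  gripper=[60,5,5,5,5],
)

```text
clock: 5.1
eef_pos: [561.3, -12.0, 88.5]
tool_rot: [-3.141, -0.005, 0.02]
force: [14.4, -0.3, -8.3]
width: 11.7
```

>>> arm_command(
  rot=[
    [0,0,0],
    [0,0,0],
    [0,0,0],
    [0,0,0],
    [0,0,0],
  ],
  slide=[
    [0,0,0],
    [7,0,17.5],
    [9.3,0,16.5],
    [11.5,0,15],
    [13.4,0,13],
  ],
  gripper=[5,5,5,5,5],
)

```text
clock: 5.52
eef_pos: [602.7, -11.3, 152.1]
tool_rot: [-3.139, -0.006, 0.02]
force: [8.0, 0.2, -17.2]
width: 9.0
```

>>> arm_command(
  rot=[
    [0,0,0],
    [0,0,0],
    [0,0,0],
    [0,0,0],
    [0,0,0],
  ],
  slide=[
    [15,0.3,11],
    [16.5,0.3,9],
    [17.5,0.3,6.5],
    [18.3,0.3,4],
    [18.7,0.3,1.2],
  ],
  gripper=[5,5,5,5,5],
)

```text
clock: 5.93
eef_pos: [682.2, -9.7, 187.0]
tool_rot: [-3.139, 0.012, 0.02]
force: [-3.0, 0.4, -1.6]
width: 9.3
```

>>> arm_command(
  rot=[
    [0,0,0],
    [0,0,0],
  ],
  slide=[
    [18,0,-1.2],
    [0,0,0],
  ],
  gripper=[5,5],
)

```text
clock: 6.1
eef_pos: [700.9, -9.4, 187.8]
tool_rot: [-3.138, 0.013, 0.019]
force: [1.0, 0.0, -4.4]
width: 8.7
```

>>> arm_command(
  rot=[
    [0,0,0],
    [0,0,0],
    [0,0,0],
    [0,0,0],
    [0,0,0],
  ],
  slide=[
    [0,0,0],
    [0,0,0],
    [0,0,5],
    [0,0,30],
    [0,0,35],
  ],
  gripper=[28,28,28,28,28],
)

```text
clock: 6.52
eef_pos: [692.8, -10.2, 252.8]
tool_rot: [-3.139, 0.031, 0.02]
force: [1.0, -0.4, 0.0]
width: 27.5
```

>>> arm_command(
  rot=[
    [0,0,5],
    [0,0,6.5],
    [0,0,6.5],
    [0,0,6.5],
    [0,0,6.5],
  ],
  slide=[
    [-10,20,15],
    [-23,33,0],
    [-25,33,0],
    [-25,33,0],
    [-25,33,0],
  ],
  gripper=[40,60,60,60,60],
)

```text
clock: 6.93
eef_pos: [588.3, 132.4, 280.9]
tool_rot: [3.13, 0.008, 0.562]
force: [0.4, 0.2, 0.5]
width: 60.0
```

>>> arm_command(
  rot=[
    [0,0,5],
    [0,0,0],
    [0,0,0],
    [0,0,0],
    [0,0,0],
  ],
  slide=[
    [-25,33,0],
    [-20,28,-20],
    [-10,5,-20],
    [0,0,-25],
    [0,0,-10],
  ],
  gripper=[60,60,60,60,60],
)

```text
clock: 7.35
eef_pos: [522.9, 212.0, 214.1]
tool_rot: [3.13, -0.008, 0.677]
force: [0.5, 0.1, -1.6]
width: 60.0
```

```bash
python3 -c "
from h import *
go(549,203.5,88,37.5)"
```

```text
d [  26.1   -8.5 -126.1] rot [ 0.27  0.77 -1.31] clk 7.35 F [ 0.5  0.1 -1.6] w 60.0
```

>>> arm_command(
  rot=[
    [0.3,0.8,-1.3],
    [0,0,0],
    [0,0,0],
    [0,0,0],
    [0,0,0],
  ],
  slide=[
    [20,-7,0],
    [6,-2,-30],
    [0,0,-35],
    [0,0,-35],
    [0,0,-22],
  ],
  gripper=[60,60,60,60,60],
)

```text
clock: 7.77
eef_pos: [554.0, 202.1, 96.0]
tool_rot: [3.135, -0.013, 0.653]
force: [-0.4, -0.3, -1.4]
width: 60.2
```

```bash
python3 -c "
from h import *
go(549,203.5,88,37.5)"
```

```text
d [-5.   1.4 -8. ] rot [-0.17  0.82  0.11] clk 7.7667 F [-0.4 -0.3 -1.4] w 60.2
```

>>> arm_command(
  rot=[
    [0,0.8,0],
    [0,0,0],
    [0,0,0],
    [0,0,0],
    [0,0,0],
  ],
  slide=[
    [-5,1.4,-8],
    [0,0,0],
    [0,0,0],
    [0,0,0],
    [0,0,0],
  ],
  gripper=[60,5,5,5,5],
)

```text
clock: 8.18
eef_pos: [552.7, 203.7, 88.6]
tool_rot: [-3.139, -0.008, 0.649]
force: [14.8, 10.3, -9.0]
width: 12.3
```

>>> arm_command(
  rot=[
    [0,0,0],
    [0,0,0],
    [0,0,0],
    [0,0,0],
    [0,0,0],
  ],
  slide=[
    [0,0,0],
    [5.5,4.2,17.5],
    [7.4,5.7,16.5],
    [9.1,7,15],
    [10.7,8.2,13],
  ],
  gripper=[5,5,5,5,5],
)

```text
clock: 8.6
eef_pos: [589.3, 231.5, 155.2]
tool_rot: [-3.139, -0.019, 0.649]
force: [6.8, 4.6, -17.0]
width: 8.9
```

>>> arm_command(
  rot=[
    [0,0,0],
    [0,0,0],
    [0,0,0],
    [0,0,0],
    [0,0,0],
  ],
  slide=[
    [12,9.2,11],
    [13.1,10,9],
    [14,10.7,6.5],
    [14.5,11.2,4],
    [14.8,11.4,1.2],
  ],
  gripper=[5,5,5,5,5],
)

```text
clock: 9.02
eef_pos: [655.4, 281.4, 186.7]
tool_rot: [-3.137, -0.007, 0.649]
force: [-3.3, -2.5, -8.4]
width: 8.9
```

>>> arm_command(
  rot=[
    [0,0,0],
    [0,0,0],
  ],
  slide=[
    [14.5,11.2,-1.2],
    [0,0,0],
  ],
  gripper=[5,5],
)

```text
clock: 9.18
eef_pos: [669.8, 292.3, 186.2]
tool_rot: [-3.138, -0.003, 0.649]
force: [0.8, 0.4, -2.6]
width: 8.7
```

Displacement is about 147 mm, so lid 3 is near 1.4 rad. I'll release it, back off and look.

>>> arm_command(
  rot=[
    [0,0,0],
    [0,0,0],
    [0,0,0],
    [0,0,0],
    [0,0,0],
  ],
  slide=[
    [0,0,0],
    [0,0,0],
    [0,0,5],
    [0,0,30],
    [0,0,35],
  ],
  gripper=[28,28,28,28,28],
)

```text
clock: 9.6
eef_pos: [664.2, 288.3, 254.0]
tool_rot: [-3.136, 0.009, 0.65]
force: [0.2, -0.2, 0.1]
width: 28.0
```

>>> arm_command(
  rot=[
    [0,0,0],
    [0,0,0],
    [0,0,0],
    [0,0,0],
    [0,0,0],
  ],
  slide=[
    [-15,-5,30],
    [-38,0,0],
    [-38,0,0],
    [-38,0,0],
    [-38,0,0],
  ],
  gripper=[60,60,60,60,60],
)

```text
clock: 10.02
eef_pos: [501.5, 281.2, 298.9]
tool_rot: [3.141, -0.019, 0.637]
force: [-0.6, 0.7, 1.1]
width: 60.1
```

>>> arm_command(
  rot=[
    [0,0,0],
    [0,0,0],
    [0,0,0],
    [0,0,0],
  ],
  slide=[
    [-38,0,0],
    [-38,0,0],
    [0,0,0],
    [0,0,0],
  ],
  gripper=[60,60,60,60],
)

```text
clock: 10.35
eef_pos: [411.3, 279.1, 304.6]
tool_rot: [3.136, -0.023, 0.645]
force: [1.8, -0.4, -0.0]
width: 60.0
```

```bash
python3 - <<'E'
from h import *
for n,z in(('top',52),('side',46)):
    p,d=snap(n,n+'1')
    print(n)
    for o in caps(n,p,z,5):
        if 300<o[3][0]<720 and abs(o[3][1])<450: print(*o)
    P=cloud(n,d)
    np.save('pics/P'+n,P)
E
```

```text
top
red 44 [281.  160.5] [655.9 -10.2  52. ]
red 47 [337.9 219.6] [ 447.5 -198.3   52. ]
green 31 [362.3 178.9] [ 585.5 -287.5   52. ]
green 30 [227.9 229.5] [422.3 174.6  52. ]
blue 36 [202.1 171.1] [625.1 260.7  52. ]
blue 37 [264.3 217.4] [460.6  50.7  52. ]
blue 41 [366.6 235.3] [ 391.8 -293.7   52. ]
side
red 49 [313.3 186.6] [ 449.2 -201.3   46. ]
red 63 [228.6 213.3] [653.4   3.7  46. ]
red 124 [289.6 312.6] [386.  304.6  46. ]
green 90 [288.9 268.6] [424.1 174.5  46. ]
blue 43 [336.4 174. ] [ 392.8 -296.9   46. ]
blue 70 [287.6 234.6] [462.8  50.1  46. ]
blue 98 [196.6 280.7] [623.7 273.5  46. ]
```

View pics/top1.png

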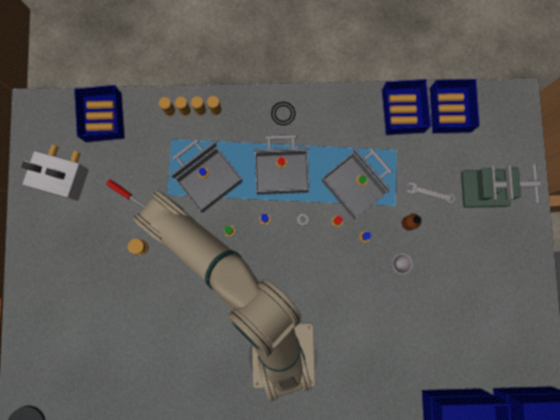

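View pics/side1.png

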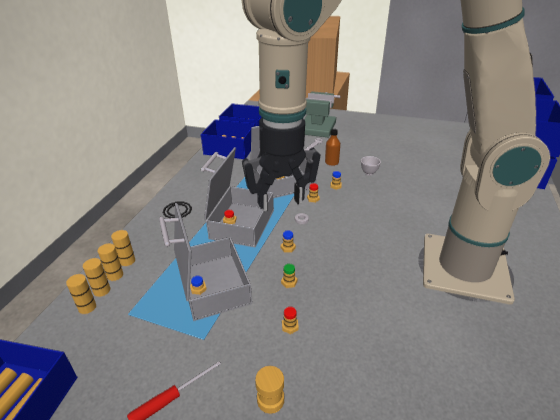

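All three lids are open. Case 1 (right) holds the green sample, case 2 the red one and case 3 the blue one. All five cartridges are still standing in place. I'll start with the left red cartridge at (385,304.5).

>>> arm_command(
  rot=[
    [0,0.5,0],
    [0,0,0],
    [0,0,0],
    [0,0,0],
    [0,0,0],
  ],
  slide=[
    [-13,12,-30],
    [-13,12,-40],
    [0,0,-40],
    [0,0,-40],
    [0,0,-40],
  ],
  gripper=[60,60,60,60,60],
)

```text
clock: 10.87
eef_pos: [399.2, 310.9, 118.7]
tool_rot: [-3.139, -0.05, 0.632]
force: [0.9, 0.0, -0.2]
width: 60.1
```

```bash
python3 - <<'E'
from h import *
go(385,304.5,16,37)
P=np.load('pics/Ptop.npy')
for nm,(cx,cy,y) in dict(c1=(564,-259,-52.2),c2=(618,-12,1),c3=(596,239,37.5)).items():
    t=np.radians(y);q=P.reshape(-1,3);dx=(q[:,0]-cx)*np.cos(t)+(q[:,1]-cy)*np.sin(t);dy=-(q[:,0]-cx)*np.sin(t)+(q[:,1]-cy)*np.cos(t)
    m=(abs(dy)<60)&(dx>20)&(dx<120)&(q[:,2]>175)
    m2=m&(dx>58); print(nm,'edge',m.sum(),dx[m].min().round(),'handle dx',np.median(dx[m2]).round(1) if m2.any() else None, 'z',np.median(q[m2,2]) if m2.any() else 0)
    # sample location
E
```

```text
d [ -14.2   -6.4 -102.7] rot [-1.81  2.19  0.77] clk 10.8667 F [ 0.9  0.  -0.2] w 60.1
c1 edge 241 38.0 handle dx 79.7 z 206.90055840810498
c2 edge 237 38.0 handle dx 78.7 z 206.3863153152472
c3 edge 263 43.0 handle dx 85.3 z 205.16204883159844
```

>>> arm_command(
  rot=[
    [-1.8,2.2,0.7],
    [0,0,0],
    [0,0,0],
    [0,0,0],
    [0,0,0],
  ],
  slide=[
    [-14,-6.4,0],
    [0,0,0],
    [0,0,-25],
    [0,0,-20],
    [0,0,0],
  ],
  gripper=[60,60,60,60,60],
)

```text
clock: 11.28
eef_pos: [389.5, 303.5, 63.9]
tool_rot: [-3.141, 0.005, 0.637]
force: [-0.4, -0.2, -0.2]
width: 60.3
```

```bash
python3 -c "
from h import *
go(385,304.5,16,37)"
```

```text
d [ -4.5   1.  -47.9] rot [ 0.16 -0.26  0.48] clk 11.2833 F [-0.4 -0.2 -0.2] w 60.3
```

>>> arm_command(
  rot=[
    [0,0,0],
    [0,0,0],
    [0,0,0],
    [0,0,0],
    [0,0,0],
  ],
  slide=[
    [-4.5,1,-20],
    [0,0,-20],
    [0,0,-9],
    [0,0,0],
    [0,0,0],
  ],
  gripper=[60,60,60,60,20],
)

```text
clock: 11.7
eef_pos: [393.8, 308.4, 17.7]
tool_rot: [-3.141, -0.01, 0.631]
force: [0.1, -0.2, -0.1]
width: 49.3
```

>>> arm_command(
  rot=[
    [0,0,0],
    [0,0,0],
    [0,0,0],
    [0,0,0],
  ],
  slide=[
    [0,0,0],
    [0,0,0],
    [0,0,0],
    [0,0,0],
  ],
  gripper=[20,20,20,20],
)

```text
clock: 12.03
eef_pos: [396.2, 309.5, 21.5]
tool_rot: [-3.141, -0.016, 0.63]
force: [-0.3, -0.4, -1.4]
width: 26.5
```

>>> arm_command(
  rot=[
    [0,0,0],
    [0,0,0],
    [0,0,0],
    [0,0,-5],
    [0,0,-5],
  ],
  slide=[
    [0,0,25],
    [0,0,35],
    [0,0,35],
    [12,-16,30],
    [21,-30,10],
  ],
  gripper=[20,20,20,20,20],
)

```text
clock: 12.45
eef_pos: [423.2, 268.8, 161.0]
tool_rot: [-3.133, -0.012, 0.465]
force: [1.3, 1.3, -1.6]
width: 26.7
```

>>> arm_command(
  rot=[
    [0,0,-5],
    [0,0,-5],
    [0,0,-5],
    [0,0,-5],
    [0,0,-5],
  ],
  slide=[
    [21,-30,0],
    [21,-30,0],
    [21,-30,0],
    [21,-30,0],
    [21,-30,0],
  ],
  gripper=[20,20,20,20,20],
)

```text
clock: 12.87
eef_pos: [533.7, 115.5, 169.2]
tool_rot: [-3.129, -0.027, 0.014]
force: [-0.1, 1.8, -1.1]
width: 26.5
```

```bash
python3 -c "
from h import *
go(592,32.6,21,1)"
```

```text
d [  58.3  -82.9 -148.2] rot [-0.73  1.52  0.21] clk 12.8667 F [-0.1  1.8 -1.1] w 26.5
```

>>> arm_command(
  rot=[
    [-0.7,1.5,0],
    [0,0,0],
    [0,0,0],
    [0,0,0],
    [0,0,0],
  ],
  slide=[
    [20,-30,0],
    [18,-25,0],
    [8,-12,0],
    [0,0,-20],
    [0,0,-25],
  ],
  gripper=[20,20,20,20,20],
)

```text
clock: 13.28
eef_pos: [590.7, 31.8, 129.7]
tool_rot: [3.137, -0.016, -0.008]
force: [0.4, 0.2, -1.3]
width: 26.5
```

```bash
python3 -c "
from h import *
go(592,32.6,24,1)"
```

```text
d [   1.3    0.8 -105.7] rot [0.29 0.94 1.44] clk 13.2833 F [ 0.4  0.2 -1.3] w 26.5
```

>>> arm_command(
  rot=[
    [0.3,0.9,1],
    [0,0,0],
    [0,0,0],
    [0,0,0],
    [0,0,0],
  ],
  slide=[
    [1.3,0.8,-20],
    [0,0,-25],
    [0,0,-25],
    [0,0,-25],
    [0,0,-6],
  ],
  gripper=[20,20,20,20,20],
)

```text
clock: 13.7
eef_pos: [592.0, 29.3, 25.5]
tool_rot: [3.141, -0.001, 0.006]
force: [-14.7, -0.9, 53.7]
width: 26.4
```

>>> arm_command(
  rot=[
    [0,0,0],
    [0,0,0],
    [0,0,0],
    [0,0,0],
    [0,0,0],
  ],
  slide=[
    [0,0,1],
    [0,0,0],
    [0,0,10],
    [0,0,30],
    [0,0,35],
  ],
  gripper=[42,42,42,42,42],
)

```text
clock: 14.12
eef_pos: [588.1, 29.2, 100.0]
tool_rot: [3.141, 0.009, 0.007]
force: [0.4, -0.1, -0.0]
width: 41.8
```

```bash
python3 -c "
from h import *
go(461.5,50.5,100,1)
p,d=snap('side','s2')
for o in caps('side',p,46): print(*o)"
```

```text
d [-126.6   21.3    0. ] rot [ 0.06 -0.54  0.61] clk 14.1167 F [ 0.4 -0.1 -0. ] w 41.8
red 48 [313.4 186.6] [ 449.1 -200.9   46. ]
red 63 [228.6 213.3] [653.4   3.7  46. ]
red 66 [244.8 220.3] [596.5  22.3  46. ]
green 35 [279.  169.7] [ 584.1 -272.1   46. ]
green 89 [288.8 268.6] [424.3 174.4  46. ]
blue 169 [258.3 113.7] [ 806.8 -700.2   46. ]
blue 43 [336.4 174. ] [ 392.8 -296.9   46. ]
blue 70 [287.6 234.6] [462.8  50.1  46. ]
blue 98 [196.6 280.7] [623.7 273.5  46. ]
```

View pics/s2.png

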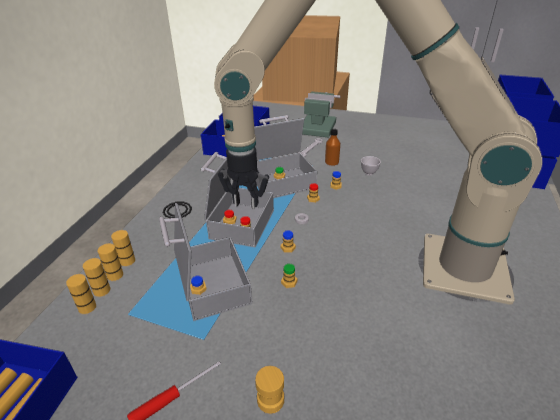

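Red is standing in case 2, cap at (245,220) in the side view. Next is blue_1 at (461.5,50.5).

>>> arm_command(
  rot=[
    [0,0,4],
    [0,0,4],
    [0,0,4],
    [0,0,4],
    [0,0,4],
  ],
  slide=[
    [0,0,25],
    [-35,6,0],
    [-35,6,0],
    [-35,6,0],
    [-19,4,-20],
  ],
  gripper=[60,60,60,60,60],
)

```text
clock: 14.58
eef_pos: [476.1, 51.9, 126.7]
tool_rot: [3.136, -0.031, 0.365]
force: [0.2, -1.3, -0.6]
width: 60.3
```

```bash
python3 -c "
from h import *
go(461.5,50.5,16,20)"
```

```text
d [ -14.6   -1.4 -110.7] rot [-0.32  1.75 -0.9 ] clk 14.5833 F [ 0.2 -1.3 -0.6] w 60.3
```

>>> arm_command(
  rot=[
    [-0.3,1.7,-0.9],
    [0,0,0],
    [0,0,0],
    [0,0,0],
    [0,0,0],
  ],
  slide=[
    [-14.6,-1.4,-10],
    [0,0,-20],
    [0,0,-20],
    [0,0,-15],
    [0,0,0],
  ],
  gripper=[60,60,60,60,60],
)

```text
clock: 15.0
eef_pos: [456.6, 48.8, 62.8]
tool_rot: [3.138, 0.005, 0.342]
force: [-1.2, -0.2, -0.4]
width: 60.0
```

```bash
python3 -c "
from h import *
go(461.5,50.5,16,20)"
```

```text
d [  4.9   1.7 -46.8] rot [ 0.29 -0.21  0.41] clk 15.0 F [-1.2 -0.2 -0.4] w 60.0
```

>>> arm_command(
  rot=[
    [0,0,0],
    [0,0,0],
    [0,0,0],
    [0,0,0],
    [0,0,0],
  ],
  slide=[
    [4.5,1.7,-20],
    [0,0,-20],
    [0,0,-8],
    [0,0,0],
    [0,0,0],
  ],
  gripper=[60,60,60,20,20],
)

```text
clock: 15.42
eef_pos: [466.4, 49.3, 16.2]
tool_rot: [3.133, 0.002, 0.332]
force: [0.4, 0.8, -0.5]
width: 36.8
```

>>> arm_command(
  rot=[
    [0,0,0],
    [0,0,0],
    [0,0,0],
  ],
  slide=[
    [0,0,0],
    [0,0,0],
    [0,0,0],
  ],
  gripper=[20,20,20],
)

```text
clock: 15.67
eef_pos: [467.5, 49.0, 18.6]
tool_rot: [3.132, 0.0, 0.331]
force: [-0.3, -0.2, -2.1]
width: 26.5
```

```bash
python3 -c "
from h import *
t=np.radians(37.5)
for yy in(-45,45): print(596-25*np.cos(t)-yy*np.sin(t),239-25*np.sin(t)+yy*np.cos(t))
t=np.radians(-52.2)
for yy in(-45,45): print(564-25*np.cos(t)-yy*np.sin(t),-259-25*np.sin(t)+yy*np.cos(t))
go(461.5,50.5,16,20)"
```

```text
603.5604307981115 188.0800639616764
548.7719021873266 259.48186458788757
513.1203481017695 -266.82694210499164
584.2342992155817 -211.66530727622379
d [-6.   1.5 -2.6] rot [0.51 0.16 1.06] clk 15.6667 F [-0.3 -0.2 -2.1] w 26.5
```

>>> arm_command(
  rot=[
    [0,0,0],
    [0,0,0],
    [0,0,0],
    [0,0,4],
    [0,0,4],
  ],
  slide=[
    [0,0,25],
    [0,0,35],
    [0,0,35],
    [12,12,30],
    [26,26,5],
  ],
  gripper=[20,20,20,20,20],
)

```text
clock: 16.08
eef_pos: [496.9, 80.1, 153.4]
tool_rot: [3.128, 0.018, 0.468]
force: [0.9, 0.4, -1.9]
width: 26.5
```

>>> arm_command(
  rot=[
    [0,0,4],
    [0,0,4],
    [0,0,2],
    [0,0,0],
    [0,0,0],
  ],
  slide=[
    [27,27,0],
    [27,27,0],
    [27,27,0],
    [13,13,0],
    [0,0,0],
  ],
  gripper=[20,20,20,20,20],
)

```text
clock: 16.5
eef_pos: [599.7, 181.5, 162.3]
tool_rot: [3.125, 0.002, 0.651]
force: [0.8, 0.4, -2.1]
width: 26.7
```

```bash
python3 -c "
from h import *
go(603.5,188,26,37.5)"
```

```text
d [   3.8    6.5 -136.3] rot [0.81 0.48 0.2 ] clk 16.5 F [ 0.8  0.4 -2.1] w 26.7
```

>>> arm_command(
  rot=[
    [0.8,0.5,0],
    [0,0,0],
    [0,0,0],
    [0,0,0],
    [0,0,0],
  ],
  slide=[
    [4,6.5,-20],
    [0,0,-30],
    [0,0,-30],
    [0,0,-30],
    [0,0,-15],
  ],
  gripper=[20,20,20,20,20],
)

```text
clock: 16.92
eef_pos: [606.0, 188.7, 39.9]
tool_rot: [3.139, -0.01, 0.65]
force: [-1.4, -1.1, -1.7]
width: 26.9
```

>>> arm_command(
  rot=[
    [0,0,0],
    [0,0,0],
  ],
  slide=[
    [0,0,-6],
    [0,0,0],
  ],
  gripper=[20,20],
)

```text
clock: 17.08
eef_pos: [602.0, 185.6, 30.0]
tool_rot: [3.14, -0.001, 0.649]
force: [-0.6, 0.4, -1.9]
width: 26.7
```

>>> arm_command(
  rot=[
    [0,0,0],
    [0,0,0],
  ],
  slide=[
    [0,0,-7],
    [0,0,0],
  ],
  gripper=[20,20],
)

```text
clock: 17.25
eef_pos: [603.6, 185.8, 26.5]
tool_rot: [3.138, -0.004, 0.648]
force: [0.0, 0.3, -2.0]
width: 26.3
```

>>> arm_command(
  rot=[
    [0,0,0],
    [0,0,0],
    [0,0,0],
  ],
  slide=[
    [0,0,-4],
    [0,0,-3],
    [0,0,0],
  ],
  gripper=[20,20,20],
)

```text
clock: 17.5
eef_pos: [607.2, 187.0, 25.4]
tool_rot: [3.135, -0.013, 0.647]
force: [0.4, -0.3, -2.2]
width: 26.3
```

>>> arm_command(
  rot=[
    [0,0,0],
    [0,0,0],
    [0,0,0],
    [0,0,0],
    [0,0,0],
  ],
  slide=[
    [-3,0,-5],
    [0,0,0],
    [0,0,0],
    [0,0,10],
    [0,0,30],
  ],
  gripper=[20,42,42,42,42],
)

```text
clock: 17.92
eef_pos: [607.1, 187.1, 63.6]
tool_rot: [3.132, -0.018, 0.647]
force: [-0.7, -0.2, -0.2]
width: 41.7
```

>>> arm_command(
  rot=[
    [0,0,0],
    [0,0,0],
    [0,0,0],
    [0,0,0],
    [0,0,0],
  ],
  slide=[
    [0,0,35],
    [0,0,35],
    [-33,-3,5],
    [-35,-3,0],
    [-35,-3,0],
  ],
  gripper=[42,42,60,60,60],
)

```text
clock: 18.33
eef_pos: [511.3, 179.9, 148.9]
tool_rot: [3.129, -0.037, 0.64]
force: [0.1, -0.3, -0.2]
width: 60.0
```

```bash
python3 -c "
from h import *
for n,z in(('side',46),('top',52)):
  p,d=snap(n,n+'3')
  for o in caps(n,p,z): 
    if o[3][0]<720 and abs(o[3][1])<450: print(n,*o)
go(423,174.5,16,10)"
```

```text
side red 48 [313.4 186.6] [ 449.1 -200.9   46. ]
side red 67 [244.7 220.3] [596.7  22.2  46. ]
side green 34 [279.  169.8] [ 584.  -271.6   46. ]
side green 89 [288.8 268.6] [424.3 174.4  46. ]
side blue 43 [336.4 174. ] [ 392.8 -296.9   46. ]
side blue 89 [217.3 256.5] [610.5 182.2  46. ]
side blue 98 [196.6 280.7] [623.7 273.5  46. ]
top red 44 [281.  160.5] [655.9 -10.2  52. ]
top red 45 [269.1 179.4] [590.8  32.   52. ]
top red 47 [337.9 219.6] [ 447.5 -198.3   52. ]
top green 32 [362.3 178.8] [ 585.9 -287.4   52. ]
top green 35 [228.1 229.5] [422.1 173.8  52. ]
top blue 29 [201.7 170.6] [626.9 262.   52. ]
top blue 41 [366.6 235.3] [ 391.8 -293.7   52. ]
d [ -81.    -3.8 -131.6] rot [  0.03   1.61 -26.97] clk 18.4333 F [-0.2 -0.1  0.3] w 60.0
```

View pics/side3.png

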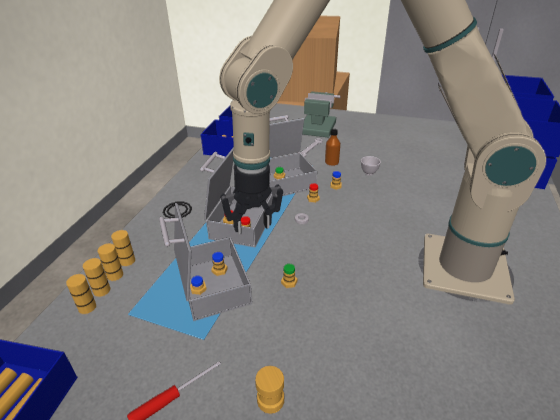

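Blue now stands in case 3, cap at (217,257). Next is green at (423,174), which goes to case 1.

>>> arm_command(
  rot=[
    [0,1.6,-6.5],
    [0,0,-6.5],
    [0,0,-6.5],
    [0,0,-6.5],
    [0,0,0],
  ],
  slide=[
    [-35,-2,0],
    [-35,-2,-15],
    [-10,0,-25],
    [0,0,-25],
    [0,0,-20],
  ],
  gripper=[60,60,60,60,60],
)

```text
clock: 18.85
eef_pos: [424.2, 174.6, 67.1]
tool_rot: [-3.137, -0.015, 0.167]
force: [0.2, 0.2, -0.3]
width: 60.1
```

```bash
python3 -c "
from h import *
go(423,174.3,16,10)"
```

```text
d [ -1.2  -0.3 -51.1] rot [-0.38  0.79  0.43] clk 18.85 F [ 0.2  0.2 -0.3] w 60.1
```

>>> arm_command(
  rot=[
    [-0.4,0.8,0.4],
    [0,0,0],
    [0,0,0],
    [0,0,0],
    [0,0,0],
  ],
  slide=[
    [-1,0,-20],
    [0,0,-20],
    [-2,0,-9],
    [-2,0,0],
    [-1,0,0],
  ],
  gripper=[60,60,60,60,20],
)

```text
clock: 19.27
eef_pos: [416.7, 174.4, 13.2]
tool_rot: [3.137, 0.006, 0.177]
force: [1.2, 0.1, -0.4]
width: 49.2
```

>>> arm_command(
  rot=[
    [0,0,0],
    [0,0,0],
    [0,0,0],
    [0,0,0],
  ],
  slide=[
    [0,0,-1],
    [0,0,0],
    [0,0,0],
    [0,0,0],
  ],
  gripper=[20,20,20,20],
)

```text
clock: 19.6
eef_pos: [418.4, 175.2, 13.2]
tool_rot: [3.138, 0.003, 0.177]
force: [0.3, -0.8, -0.7]
width: 26.9
```

>>> arm_command(
  rot=[
    [0,0,0],
    [0,0,0],
    [0,0,0],
    [0,0,-6],
    [0,0,-6],
  ],
  slide=[
    [0,0,25],
    [0,0,35],
    [0,0,35],
    [6,-17,30],
    [12,-33,10],
  ],
  gripper=[20,20,20,20,20],
)

```text
clock: 20.02
eef_pos: [432.1, 130.7, 151.9]
tool_rot: [-3.14, 0.01, -0.024]
force: [1.8, -0.3, -1.7]
width: 26.8
```

>>> arm_command(
  rot=[
    [0,0,-6],
    [0,0,-6],
    [0,0,-6],
    [0,0,-6],
    [0,0,-6],
  ],
  slide=[
    [12,-33,0],
    [12,-33,0],
    [12,-33,0],
    [12,-33,0],
    [12,-33,0],
  ],
  gripper=[20,20,20,20,20],
)

```text
clock: 20.43
eef_pos: [496.0, -39.7, 159.1]
tool_rot: [-3.133, -0.001, -0.569]
force: [0.4, 1.2, -1.1]
width: 26.8
```

>>> arm_command(
  rot=[
    [0,0,-6],
    [0,0,-6],
    [0,0,-6],
    [0,0,0],
    [0,0,0],
  ],
  slide=[
    [12,-33,0],
    [12,-33,0],
    [12,-33,0],
    [12,-33,0],
    [5,-15,0],
  ],
  gripper=[20,20,20,20,20],
)

```text
clock: 20.85
eef_pos: [549.6, -200.7, 160.9]
tool_rot: [-3.134, -0.006, -0.911]
force: [0.2, -0.5, -0.5]
width: 27.0
```

```bash
python3 -c "
from h import *
go(565,-228,19,-52.2)"
```

```text
d [  15.4  -27.3 -141.9] rot [-0.03  0.56  0.01] clk 20.85 F [ 0.2 -0.5 -0.5] w 27.0
```

>>> arm_command(
  rot=[
    [0,0.5,0],
    [0,0,0],
    [0,0,0],
    [0,0,0],
    [0,0,0],
  ],
  slide=[
    [15,-23,0],
    [0,0,-30],
    [0,0,-35],
    [0,0,-35],
    [0,0,-20],
  ],
  gripper=[20,20,20,20,20],
)

```text
clock: 21.27
eef_pos: [571.2, -236.7, 45.5]
tool_rot: [-3.131, -0.02, -0.924]
force: [-1.1, 0.5, -1.4]
width: 26.9
```

```bash
python3 -c "
from h import *
go(565,-228,19,-52.2)"
```

```text
d [ -6.2   8.7 -26.5] rot [0.54 1.17 0.75] clk 21.2667 F [-1.1  0.5 -1.4] w 26.9
```

>>> arm_command(
  rot=[
    [0.5,1.1,0.7],
    [0,0,0],
    [0,0,0],
  ],
  slide=[
    [-6,8.5,-10],
    [0,0,-8],
    [0,0,0],
  ],
  gripper=[20,20,20],
)

```text
clock: 21.52
eef_pos: [562.3, -227.3, 23.5]
tool_rot: [3.138, 0.005, -0.911]
force: [0.7, -2.2, 0.0]
width: 26.7
```

>>> arm_command(
  rot=[
    [0,0,0],
    [0,0,0],
  ],
  slide=[
    [0,0,-4],
    [0,0,0],
  ],
  gripper=[20,20],
)

```text
clock: 21.68
eef_pos: [564.7, -228.2, 24.5]
tool_rot: [3.14, 0.0, -0.911]
force: [-0.0, -0.4, -1.6]
width: 26.6
```

>>> arm_command(
  rot=[
    [0,0,0],
    [0,0,0],
    [0,0,0],
    [0,0,0],
    [0,0,0],
  ],
  slide=[
    [0,0,-5],
    [0,0,-2],
    [0,0,0],
    [0,0,2],
    [0,0,25],
  ],
  gripper=[20,20,42,42,42],
)

```text
clock: 22.1
eef_pos: [566.9, -229.0, 47.6]
tool_rot: [-3.141, -0.004, -0.91]
force: [0.3, -0.6, 0.4]
width: 42.1
```

>>> arm_command(
  rot=[
    [0,0,0],
    [0,0,0],
    [0,0,0],
    [0,0,0],
    [0,0,0],
  ],
  slide=[
    [0,0,35],
    [0,0,35],
    [-28,-10,10],
    [-35,-15,0],
    [-35,-15,0],
  ],
  gripper=[42,42,60,60,60],
)

```text
clock: 22.52
eef_pos: [477.5, -261.2, 135.2]
tool_rot: [-3.128, -0.011, -0.895]
force: [-0.0, -0.8, -0.2]
width: 59.8
```

```bash
python3 -c "
from h import *
for n,z in(('side',46),('top',52)):
  p,d=snap(n,n+'4')
  for o in caps(n,p,z): 
    if o[3][0]<720 and abs(o[3][1])<450: print(n,*o)
go(392,-295,16,-52)"
```

```text
side red 48 [313.4 186.6] [ 449.1 -200.9   46. ]
side red 63 [228.6 213.3] [653.4   3.7  46. ]
side red 64 [251.  215.6] [587.1  -3.5  46. ]
side green 74 [279.2 172.3] [ 578.5 -255.8   46. ]
side blue 42 [336.5 174. ] [ 392.6 -296.5   46. ]
side blue 89 [217.3 256.5] [610.5 182.2  46. ]
side blue 97 [196.5 280.7] [623.8 273.5  46. ]
top red 44 [281.  160.5] [655.9 -10.2  52. ]
top red 47 [276.3 182.1] [580.9   7.4  52. ]
top red 47 [337.9 219.6] [ 447.5 -198.3   52. ]
top green 33 [362.3 178.9] [ 585.5 -287.4   52. ]
top green 34 [345.7 184.2] [ 568.3 -229.9   52. ]
top blue 36 [202.1 171.1] [625.1 260.7  52. ]
top blue 39 [222.7 176.5] [604.7 190.4  52. ]
top blue 22 [365.  235.5] [ 391.2 -288.1   52. ]
d [ -77.7  -30.1 -118. ] rot [ 0.04  0.41 -0.17] clk 22.6167 F [ 0.9 -0.5 -0.3] w 60.2
```

View pics/side4.png

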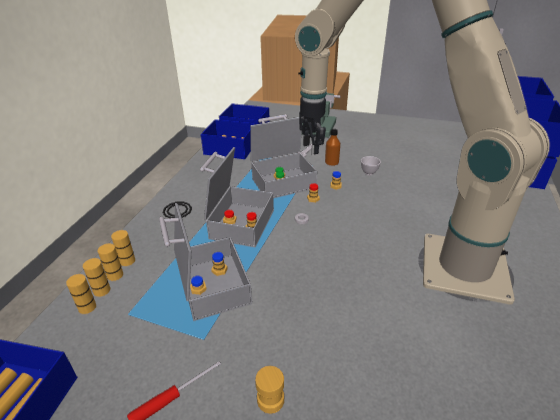

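The red in case 2 has been knocked to about (581,7), still inside the case. Green stands in case 1. Next is blue_2 at (392,-295).

>>> arm_command(
  rot=[
    [0,0.4,0],
    [0,0,0],
    [0,0,0],
    [0,0,0],
    [0,0,0],
  ],
  slide=[
    [-35,-15,0],
    [-32,-15,0],
    [0,0,-20],
    [0,0,-25],
    [0,0,-20],
  ],
  gripper=[60,60,60,60,60],
)

```text
clock: 23.03
eef_pos: [405.5, -295.5, 72.5]
tool_rot: [-3.137, -0.009, -0.908]
force: [0.2, -0.7, -0.9]
width: 60.0
```

```bash
python3 -c "
from h import *
go(392,-295,16,-52)"
```

```text
d [-13.5   0.5 -56.5] rot [0.27 0.52 0.  ] clk 23.0333 F [ 0.2 -0.7 -0.9] w 60.0
```

>>> arm_command(
  rot=[
    [0.3,0.5,0],
    [0,0,0],
    [0,0,0],
    [0,0,0],
    [0,0,0],
  ],
  slide=[
    [-13,0.5,-5],
    [-3,0,-18],
    [-2,0,-20],
    [-2,0,-10],
    [-1,0,0],
  ],
  gripper=[60,60,60,60,60],
)

```text
clock: 23.45
eef_pos: [379.7, -292.2, 15.9]
tool_rot: [3.139, 0.01, -0.906]
force: [-0.4, 0.5, 0.4]
width: 60.0
```

```bash
python3 -c "
from h import *
go(392,-295,15,-52)"
```

```text
d [12.3 -2.8 -0.9] rot [-0.35 -0.44 -0.06] clk 23.45 F [-0.4  0.5  0.4] w 60.0
```

>>> arm_command(
  rot=[
    [0,0,0],
    [0,0,0],
    [0,0,0],
    [0,0,0],
    [0,0,0],
  ],
  slide=[
    [11,-3,-1],
    [0,0,-1],
    [0,0,0],
    [0,0,0],
    [0,0,0],
  ],
  gripper=[60,20,20,20,20],
)

```text
clock: 23.87
eef_pos: [388.9, -294.4, 16.4]
tool_rot: [3.138, 0.012, -0.906]
force: [0.2, -0.6, -1.7]
width: 26.7
```

>>> arm_command(
  rot=[
    [0,0,0],
    [0,0,0],
  ],
  slide=[
    [0,0,0],
    [0,0,0],
  ],
  gripper=[20,20],
)

```text
clock: 24.03
eef_pos: [388.3, -294.3, 17.1]
tool_rot: [3.138, 0.012, -0.906]
force: [-0.1, -0.6, -1.7]
width: 27.0
```

>>> arm_command(
  rot=[
    [0,0,0],
    [0,0,0],
    [0,0,0],
    [0,0,6],
    [0,0,6],
  ],
  slide=[
    [0,0,25],
    [0,0,35],
    [0,0,35],
    [6,18,30],
    [11,37,10],
  ],
  gripper=[20,20,20,20,20],
)

```text
clock: 24.45
eef_pos: [398.1, -243.2, 153.5]
tool_rot: [3.128, 0.02, -0.704]
force: [1.2, 0.7, -0.7]
width: 26.7
```

>>> arm_command(
  rot=[
    [0,0,6],
    [0,0,6],
    [0,0,6],
    [0,0,6],
    [0,0,6],
  ],
  slide=[
    [11,37,0],
    [11,37,0],
    [11,37,0],
    [11,37,0],
    [11,37,0],
  ],
  gripper=[20,20,20,20,20],
)

```text
clock: 24.87
eef_pos: [453.9, -55.2, 158.9]
tool_rot: [3.125, 0.01, -0.165]
force: [0.4, 0.1, -1.5]
width: 26.8
```

>>> arm_command(
  rot=[
    [0,0,6],
    [0,0,6],
    [0,0,6],
    [0,0,6],
    [0,0,6],
  ],
  slide=[
    [11,37,0],
    [11,37,0],
    [11,37,0],
    [11,37,0],
    [11,37,0],
  ],
  gripper=[20,20,20,20,20],
)

```text
clock: 25.28
eef_pos: [507.5, 137.4, 159.5]
tool_rot: [3.121, 0.012, 0.385]
force: [0.6, -0.4, -1.9]
width: 26.7
```

```bash
python3 -c "
from h import *
go(549,259.5,22,37.5)"
```

```text
d [  41.5  122.1 -137.5] rot [ 1.360e+00 -1.000e-02  1.543e+01] clk 25.2833 F [ 0.6 -0.4 -1.9] w 26.7
```

>>> arm_command(
  rot=[
    [0,0,6],
    [0,0,5],
    [1.3,0,0],
    [0,0,0],
    [0,0,0],
  ],
  slide=[
    [13,37,0],
    [13,37,0],
    [12,25,0],
    [0,5,-10],
    [0,0,-30],
  ],
  gripper=[20,20,20,20,20],
)

```text
clock: 25.7
eef_pos: [547.8, 260.4, 123.6]
tool_rot: [-3.137, -0.016, 0.603]
force: [0.3, 1.1, -1.0]
width: 26.8
```

```bash
python3 -c "
from h import *
go(549,259.5,22,37.5)"
```

```text
d [   1.2   -0.9 -101.6] rot [-0.74  0.59  2.95] clk 25.7 F [ 0.3  1.1 -1. ] w 26.8
```

>>> arm_command(
  rot=[
    [-0.7,0.6,2.9],
    [0,0,0],
    [0,0,0],
    [0,0,0],
    [0,0,0],
  ],
  slide=[
    [1,-1,-20],
    [0,0,-30],
    [0,0,-25],
    [0,0,-15],
    [0,0,0],
  ],
  gripper=[20,20,20,20,20],
)

```text
clock: 26.12
eef_pos: [545.8, 256.8, 26.3]
tool_rot: [3.14, 0.007, 0.657]
force: [1.6, 1.4, 12.7]
width: 26.3
```

```bash
python3 -c "
from h import *
go(549,259.5,22,37.5)"
```

```text
d [ 3.2  2.7 -4.3] rot [ 0.3  -0.25 -0.15] clk 26.1167 F [ 1.6  1.4 12.7] w 26.3
```

>>> arm_command(
  rot=[
    [0,0,0],
    [0,0,0],
    [0,0,0],
    [0,0,0],
    [0,0,0],
  ],
  slide=[
    [0,0,0],
    [0,0,-1],
    [0,0,0],
    [0,0,2],
    [0,0,25],
  ],
  gripper=[20,42,42,42,42],
)

```text
clock: 26.53
eef_pos: [547.2, 256.4, 51.4]
tool_rot: [3.139, 0.004, 0.656]
force: [-0.3, -0.4, -0.5]
width: 41.8
```

>>> arm_command(
  rot=[
    [0,0,0],
    [0,0,0],
    [0,0,0],
    [0,0,0],
    [0,0,0],
  ],
  slide=[
    [0,0,35],
    [0,0,35],
    [-20,-20,10],
    [-20,-35,0],
    [-12,-38,0],
  ],
  gripper=[42,42,60,60,60],
)

```text
clock: 26.95
eef_pos: [493.0, 167.8, 137.6]
tool_rot: [-3.141, -0.002, 0.664]
force: [0.9, -0.2, 0.4]
width: 60.2
```

```bash
python3 -c "
from h import *
for n,z in(('side',46),('top',52)):
  p,d=snap(n,n+'5')
  for o in caps(n,p,z): 
    if o[3][0]<720 and abs(o[3][1])<450: print(n,*o)
go(447.5,-199.5,16,-20)"
```

```text
side red 48 [313.4 186.6] [ 449.1 -200.9   46. ]
side red 59 [228.3 213.3] [654.3   3.9  46. ]
side red 20 [253.5 216.7] [ 5.785e+02 -5.000e-01  4.600e+01]
side green 65 [279.7 172.4] [ 577.  -255.9   46. ]
side blue 89 [217.3 256.5] [610.5 182.2  46. ]
side blue 97 [196.5 280.7] [623.8 273.5  46. ]
side blue 102 [229.4 280.7] [548.6 252.2  46. ]
top red 44 [281.  160.5] [655.9 -10.2  52. ]
top red 47 [276.3 182.1] [580.9   7.4  52. ]
top red 47 [337.9 219.6] [ 447.5 -198.3   52. ]
top green 31 [362.3 178.9] [ 585.5 -287.5   52. ]
top green 32 [345.7 184.2] [ 568.5 -229.8   52. ]
top blue 36 [202.1 171.1] [625.1 260.7  52. ]
d [ -44.3 -358.2 -120. ] rot [  0.33  -0.48 -57.47] clk 27.05 F [-0.2  0.2 -0.5] w 59.8
```

View pics/side5.png

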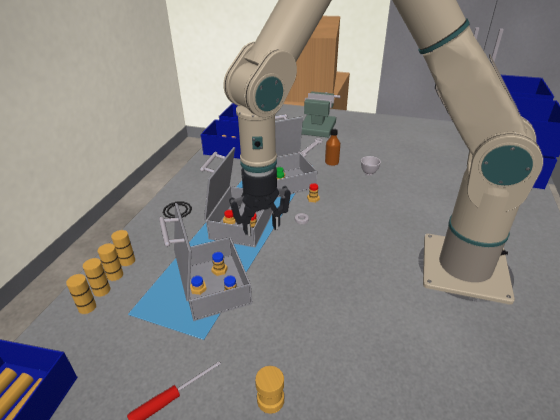

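Both blues are in case 3, caps at (217,257) and (229,281). The last one is red at (447.5,-199).

>>> arm_command(
  rot=[
    [0,0,-6],
    [0,0,-6],
    [0,0,-6],
    [0,0,-6],
    [0,0,-6],
  ],
  slide=[
    [-5,-37,5],
    [-5,-37,0],
    [-5,-37,0],
    [-5,-37,0],
    [-5,-37,0],
  ],
  gripper=[60,60,60,60,60],
)

```text
clock: 27.47
eef_pos: [463.6, -21.5, 141.5]
tool_rot: [3.141, 0.007, 0.118]
force: [0.7, -0.0, 1.0]
width: 59.9
```

>>> arm_command(
  rot=[
    [0,0,-6],
    [0,0,-6],
    [0,0,-6],
    [0,0,-6],
    [0,0,0],
  ],
  slide=[
    [-5,-37,0],
    [-5,-37,0],
    [-5,-37,0],
    [-5,-30,-10],
    [0,-5,-15],
  ],
  gripper=[60,60,60,60,60],
)

```text
clock: 27.88
eef_pos: [436.4, -184.0, 117.5]
tool_rot: [3.133, 0.009, -0.341]
force: [-1.2, -0.4, -0.2]
width: 60.3
```

```bash
python3 -c "
from h import *
go(448,-199.5,16,-20)"
```

```text
d [  11.6  -15.5 -101.5] rot [ 0.3  -0.67 -0.48] clk 27.8833 F [-1.2 -0.4 -0.2] w 60.3
```

>>> arm_command(
  rot=[
    [0.3,-0.6,0],
    [0,0,0],
    [0,0,0],
    [0,0,0],
    [0,0,0],
  ],
  slide=[
    [10,-10,0],
    [1.5,0,-20],
    [0,0,-20],
    [0,0,-10],
    [0,0,0],
  ],
  gripper=[60,60,60,60,60],
)

```text
clock: 28.3
eef_pos: [441.3, -201.3, 63.1]
tool_rot: [3.136, 0.01, -0.357]
force: [-0.2, -0.6, 0.7]
width: 59.9
```

```bash
python3 -c "
from h import *
go(448,-199.5,16,-20)"
```

```text
d [  6.7   1.8 -47.1] rot [ 0.13 -0.63  0.43] clk 28.3 F [-0.2 -0.6  0.7] w 59.9
```

>>> arm_command(
  rot=[
    [0,-0.6,0],
    [0,0,0],
    [0,0,0],
    [0,0,0],
    [0,0,0],
  ],
  slide=[
    [6.5,1.8,-20],
    [0,0,-18],
    [0,0,-6],
    [0,0,0],
    [0,0,0],
  ],
  gripper=[60,60,60,20,20],
)

```text
clock: 28.72
eef_pos: [452.2, -200.8, 22.0]
tool_rot: [3.139, -0.01, -0.357]
force: [0.4, -0.1, 0.1]
width: 37.0
```

>>> arm_command(
  rot=[
    [0,0,0],
    [0,0,0],
    [0,0,0],
  ],
  slide=[
    [0,0,0],
    [0,0,0],
    [0,0,0],
  ],
  gripper=[20,20,20],
)

```text
clock: 28.97
eef_pos: [452.2, -200.8, 24.1]
tool_rot: [3.138, -0.011, -0.357]
force: [-0.6, 0.9, -1.4]
width: 26.3
```

>>> arm_command(
  rot=[
    [0,0,0],
    [0,0,0],
    [0,0,0],
    [0,0,4],
    [0,0,5],
  ],
  slide=[
    [0,0,25],
    [0,0,35],
    [0,0,35],
    [12,14,30],
    [26,27,5],
  ],
  gripper=[20,20,20,20,20],
)

```text
clock: 29.38
eef_pos: [478.7, -164.1, 155.7]
tool_rot: [3.13, 0.01, -0.207]
force: [1.4, -0.1, -1.5]
width: 26.4
```

>>> arm_command(
  rot=[
    [0,0,5],
    [0,0,5],
    [0,0,2],
    [0,0,0],
    [0,0,0],
  ],
  slide=[
    [27,28,0],
    [27,28,0],
    [27,28,0],
    [14,12,0],
    [0,0,0],
  ],
  gripper=[20,20,20,20,20],
)

```text
clock: 29.8
eef_pos: [580.3, -59.5, 160.9]
tool_rot: [3.133, 0.001, 0.017]
force: [-0.5, 0.0, -0.8]
width: 26.1
```

```bash
python3 -c "
from h import *
go(592,-58,30,1)"
```

```text
d [  11.7    1.5 -130.9] rot [ 0.51 -0.06  0.04] clk 29.8 F [-0.5  0.  -0.8] w 26.1
```

>>> arm_command(
  rot=[
    [0.5,0,0],
    [0,0,0],
    [0,0,0],
    [0,0,0],
    [0,0,0],
  ],
  slide=[
    [11,1,-20],
    [0,0,-30],
    [0,0,-30],
    [0,0,-25],
    [0,0,-12],
  ],
  gripper=[20,20,20,20,20],
)

```text
clock: 30.22
eef_pos: [591.1, -59.2, 42.9]
tool_rot: [3.14, -0.002, 0.018]
force: [-1.1, -0.3, -1.3]
width: 26.3
```

>>> arm_command(
  rot=[
    [0,0,0],
    [0,0,0],
  ],
  slide=[
    [0,0,-5],
    [0,0,0],
  ],
  gripper=[20,20],
)

```text
clock: 30.38
eef_pos: [587.2, -60.8, 34.7]
tool_rot: [3.139, 0.006, 0.017]
force: [0.2, -0.4, -1.7]
width: 26.2
```

>>> arm_command(
  rot=[
    [0,0,0],
    [0,0,0],
    [0,0,0],
  ],
  slide=[
    [0,0,-4],
    [0,0,-4],
    [0,0,0],
  ],
  gripper=[20,20,20],
)

```text
clock: 30.63
eef_pos: [588.0, -61.5, 31.5]
tool_rot: [3.137, 0.003, 0.015]
force: [0.7, 0.1, -2.1]
width: 26.3
```

>>> arm_command(
  rot=[
    [0,0,0],
    [0,0,0],
    [0,0,0],
    [0,0,0],
  ],
  slide=[
    [0,0,-4],
    [0,0,-3],
    [0,0,-3],
    [0,0,0],
  ],
  gripper=[20,20,20,20],
)

```text
clock: 30.97
eef_pos: [589.9, -61.6, 31.4]
tool_rot: [3.133, -0.004, 0.014]
force: [0.2, -0.5, -1.6]
width: 26.3
```

>>> arm_command(
  rot=[
    [0,0,0],
    [0,0,0],
  ],
  slide=[
    [0,0,-7],
    [0,0,-1],
  ],
  gripper=[20,20],
)

```text
clock: 31.13
eef_pos: [592.4, -61.5, 28.7]
tool_rot: [3.131, -0.01, 0.013]
force: [-0.2, 0.5, -2.4]
width: 26.3
```

>>> arm_command(
  rot=[
    [0,0,0],
    [0,0,0],
    [0,0,0],
    [0,0,0],
    [0,0,0],
  ],
  slide=[
    [0,0,-5],
    [0,0,-1],
    [0,0,-1],
    [0,0,2],
    [0,0,25],
  ],
  gripper=[20,42,42,42,42],
)

```text
clock: 31.55
eef_pos: [593.5, -62.2, 50.6]
tool_rot: [3.129, -0.012, 0.013]
force: [0.0, -0.3, -0.2]
width: 42.1
```

>>> arm_command(
  rot=[
    [0,0,0],
    [0,0,0],
    [0,0,0],
    [0,0,0],
    [0,0,0],
  ],
  slide=[
    [0,0,35],
    [0,0,35],
    [-30,0,35],
    [-35,0,35],
    [-35,0,0],
  ],
  gripper=[42,42,42,28,28],
)

```text
clock: 31.97
eef_pos: [506.7, -60.8, 186.7]
tool_rot: [3.133, -0.022, 0.012]
force: [0.8, 0.1, 0.7]
width: 28.1
```

```bash
python3 -c "
from h import *
for n,z in(('side',46),('top',52)):
  p,d=snap(n,n+'6')
  for o in caps(n,p,z): 
    if o[3][0]<720 and abs(o[3][1])<450: print(n,*o)
go(700,-9.5,190,1)"
```

```text
side red 59 [255.4 201.6] [598.3 -72.9  46. ]
side red 64 [228.5 213.3] [653.6   3.8  46. ]
side red 64 [251.  215.6] [587.1  -3.5  46. ]
side green 76 [279.2 172.2] [ 578.9 -256.6   46. ]
side blue 89 [217.3 256.5] [610.5 182.2  46. ]
side blue 98 [196.6 280.7] [623.7 273.5  46. ]
side blue 102 [229.4 280.7] [548.6 252.2  46. ]
top red 44 [281.  160.5] [655.9 -10.2  52. ]
top red 46 [276.4 182.2] [580.6   7.2  52. ]
top green 30 [362.4 178.6] [ 586.5 -287.7   52. ]
top green 34 [345.7 184.2] [ 568.3 -229.9   52. ]
top blue 36 [202.1 171.1] [625.1 260.7  52. ]
top blue 39 [222.7 176.5] [604.7 190.4  52. ]
top blue 43 [202.7 194.5] [543.9 258.9  52. ]
d [203.4  52.8   7.5] rot [0.61 0.32 0.29] clk 32.0667 F [ 0.  -0.1  0.1] w 28.0
```

View pics/side6.png

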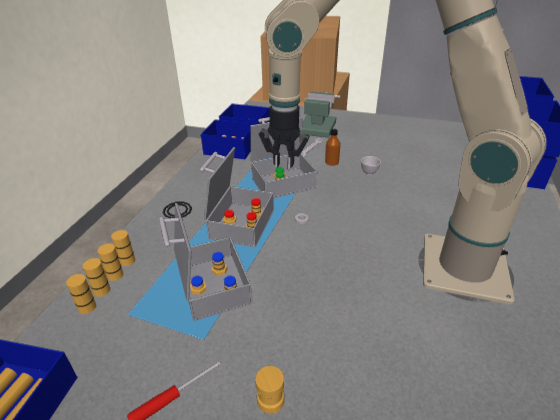

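View pics/top6.png

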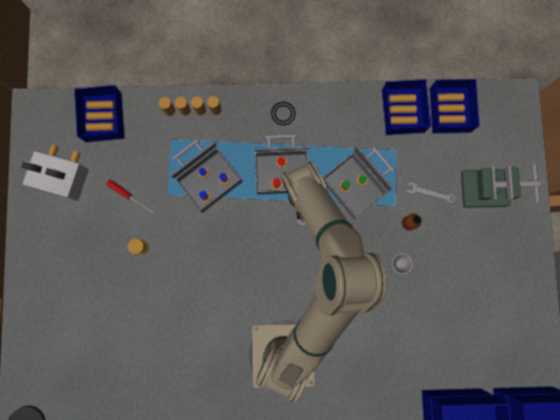

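All five are in their matching cases. Now I'll shut the lids, starting with lid 2, whose handle was released at TCP (701,-9.5,188).

>>> arm_command(
  rot=[
    [0.6,0.3,0.3],
    [0,0,0],
    [0,0,0],
    [0,0,0],
    [0,0,0],
  ],
  slide=[
    [0,10,40],
    [10,10,40],
    [37,10,10],
    [38,10,0],
    [38,10,0],
  ],
  gripper=[34,34,34,34,34],
)

```text
clock: 32.48
eef_pos: [612.7, -17.0, 274.9]
tool_rot: [3.137, 0.013, 0.01]
force: [1.3, -0.2, 0.0]
width: 34.0
```

>>> arm_command(
  rot=[
    [0,0,0],
    [0,0,0],
    [0,0,0],
    [0,0,0],
  ],
  slide=[
    [38,2,0],
    [36,0,0],
    [10,0,0],
    [0,0,0],
  ],
  gripper=[34,34,34,34],
)

```text
clock: 32.82
eef_pos: [707.7, -11.6, 270.7]
tool_rot: [3.14, 0.009, 0.011]
force: [-0.1, 0.2, -0.9]
width: 34.0
```

```bash
python3 -c "
from h import *
go(701,-9.5,188,1)"
```

```text
d [ -6.7   2.1 -82.7] rot [ 0.1  -0.54  0.37] clk 32.8167 F [-0.1  0.2 -0.9] w 34.0
```

>>> arm_command(
  rot=[
    [0,-0.5,0.4],
    [0,0,0],
    [0,0,0],
  ],
  slide=[
    [-6,2,0],
    [0,0,-15],
    [0,0,0],
  ],
  gripper=[34,34,34],
)

```text
clock: 33.07
eef_pos: [700.7, -9.6, 251.1]
tool_rot: [3.14, 0.005, 0.018]
force: [-0.9, -0.6, -0.6]
width: 34.1
```

```bash
python3 -c "
from h import *
go(701,-9.5,188,1)"
```

```text
d [  0.3   0.1 -63.1] rot [ 0.07 -0.31 -0.03] clk 33.0667 F [-0.9 -0.6 -0.6] w 34.1
```

>>> arm_command(
  rot=[
    [0,0,0],
    [0,0,0],
    [0,0,0],
    [0,0,0],
    [0,0,0],
  ],
  slide=[
    [0,0,-18],
    [0,0,-20],
    [0,0,-17],
    [0,0,-3],
    [0,0,0],
  ],
  gripper=[34,34,34,34,5],
)

```text
clock: 33.48
eef_pos: [697.6, -11.1, 192.4]
tool_rot: [3.139, 0.007, 0.017]
force: [0.5, -0.3, 0.3]
width: 23.5
```

>>> arm_command(
  rot=[
    [0,0,0],
    [0,0,0],
  ],
  slide=[
    [0,0,0],
    [0,0,0],
  ],
  gripper=[5,5],
)

```text
clock: 33.65
eef_pos: [697.6, -11.3, 193.2]
tool_rot: [3.139, 0.007, 0.017]
force: [0.9, -0.1, -8.1]
width: 8.7
```

>>> arm_command(
  rot=[
    [0,0,0],
    [0,0,0],
    [0,0,0],
    [0,0,0],
    [0,0,0],
  ],
  slide=[
    [-18.6,0,0.3],
    [-18.6,0,-2.4],
    [-18,0,-5],
    [-17.2,0,-7.4],
    [-16,0,-9.7],
  ],
  gripper=[5,5,5,5,5],
)

```text
clock: 34.07
eef_pos: [621.6, -12.6, 176.4]
tool_rot: [3.14, -0.027, 0.014]
force: [7.8, -0.7, -8.0]
width: 8.2
```

>>> arm_command(
  rot=[
    [0,0,0],
    [0,0,0],
    [0,0,0],
    [0,0,0],
    [0,0,0],
  ],
  slide=[
    [-15.5,0,-10.6],
    [-14,0,-12.6],
    [-12,0,-14.4],
    [-10,0,-16],
    [-7,0,-14],
  ],
  gripper=[5,5,5,5,5],
)

```text
clock: 34.48
eef_pos: [570.7, -13.6, 119.7]
tool_rot: [3.137, -0.057, 0.013]
force: [-0.5, -1.0, 4.8]
width: 8.8
```

>>> arm_command(
  rot=[
    [0,0,0],
    [0,0,0],
    [0,0,0],
  ],
  slide=[
    [-8,0,-16],
    [-4,0,-10],
    [0,0,-6],
  ],
  gripper=[5,5,5],
)

```text
clock: 34.73
eef_pos: [562.8, -13.7, 98.5]
tool_rot: [3.13, -0.072, 0.014]
force: [-28.5, -1.4, 84.4]
width: 8.4
```

>>> arm_command(
  rot=[
    [0,0,0],
    [0,0,0],
    [0,0,0],
    [0,0,0],
    [0,0,0],
  ],
  slide=[
    [0,0,2],
    [0,0,0],
    [0,0,0],
    [0,0,15],
    [0,0,35],
  ],
  gripper=[5,30,40,40,40],
)

```text
clock: 35.15
eef_pos: [563.8, -13.8, 155.4]
tool_rot: [3.126, -0.075, 0.015]
force: [0.5, -0.2, 0.1]
width: 39.9
```

>>> arm_command(
  rot=[
    [0,0,0],
    [0,0,0],
    [0,0,0],
    [0,0,0],
    [0,0,0],
  ],
  slide=[
    [0,0,38],
    [0,0,38],
    [0,0,38],
    [-38,30,0],
    [-38,30,0],
  ],
  gripper=[40,40,34,34,34],
)

```text
clock: 35.57
eef_pos: [503.4, 37.8, 280.2]
tool_rot: [3.13, -0.091, 0.001]
force: [-1.0, 0.7, -0.0]
width: 34.0
```

```bash
cat >> h.py <<'E'
C=dict(c1=(564,-259,-52.2),c2=(618,-12,1),c3=(596,239,37.5))
def lids():
    p,d=snap('top','l%d'%(100*telemetry.read_state()['clock'])); q=cloud('top',d).reshape(-1,3)
    for k,(cx,cy,y) in C.items():
        t=np.radians(y);dx=(q[:,0]-cx)*np.cos(t)+(q[:,1]-cy)*np.sin(t);dy=-(q[:,0]-cx)*np.sin(t)+(q[:,1]-cy)*np.cos(t)
        r=[]
        for a,b in((-40,-25),(-20,0),(10,25),(30,50)):
            m=(abs(dy)<70)&(dx>a)&(dx<b); r.append(np.nanmedian(q[m,2]).round(1) if m.any() else None)
        print(k,'z along x',r)
E
python3 -c "
from h import *
lids()
go(670,292.3,186,37.5)"
```

```text
c1 z along x [np.float64(7.4), np.float64(7.4), np.float64(7.0), np.float64(8.4)]
c2 z along x [np.float64(79.3), np.float64(78.1), np.float64(78.1), np.float64(75.9)]
c3 z along x [np.float64(14.2), np.float64(7.3), np.float64(6.2), np.float64(13.2)]
d [174.8 247.1 -94.6] rot [-1.05  4.97 36.84] clk 35.6167 F [-9.1  3.3 -0.7] w 34.1
```

```bash
cat >> h.py <<'E'
def lidfit(npz,k):
    d=np.load(npz)['d'];q=cloud('top',d).reshape(-1,3);cx,cy,y=C[k]
    t=np.radians(y);dx=(q[:,0]-cx)*np.cos(t)+(q[:,1]-cy)*np.sin(t);dy=-(q[:,0]-cx)*np.sin(t)+(q[:,1]-cy)*np.cos(t)
    m=(abs(dy)<80)&(dx>-38)&(dx<60)&(q[:,2]>60)&(q[:,2]<100)
    print(npz,k,'slope rad',np.polyfit(dx[m],q[m,2],1).round(4),m.sum())
E
ls pics/l*; python3 - <<'E'
from h import *
import glob
for k in C: lidfit('pics/top0.npz',k)
f=glob.glob('pics/l*.npz')[0]
lidfit(f,'c2')
E
```

```text
pics/l3556.npz
pics/l3556.png
pics/top0.npz c1 slope rad [1.00000e-03 7.50988e+01] 1339
pics/top0.npz c2 slope rad [-3.40000e-03  7.50003e+01] 1332
pics/top0.npz c3 slope rad [1.10000e-03 7.49868e+01] 1345
pics/l3556.npz c2 slope rad [-5.0300e-02  7.7988e+01] 999
```

```bash
python3 - <<'E'
from h import *
p,d=snap('side','side7')
E
```

```text
(no output)
```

View pics/side7.png

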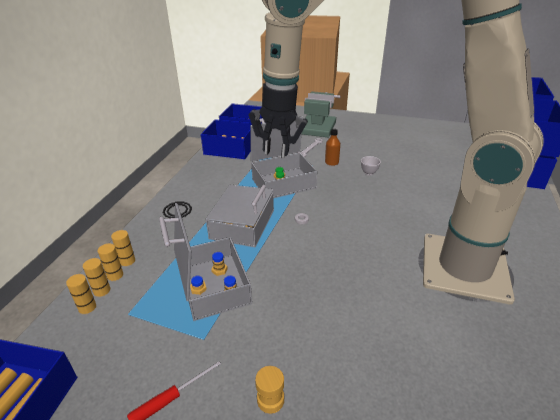

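Lid 2 is still about 0.047 rad open, so I'll press its handle down with closed fingertips.

```bash
python3 -c "
from h import *
go(560,-12,130,1)"
```

```text
d [  62.2  -55.  -150.3] rot [0.63 5.02 0.26] clk 35.6667 F [ 1.  -0.6  0.8] w 34.0
```

View pics/l3556.png

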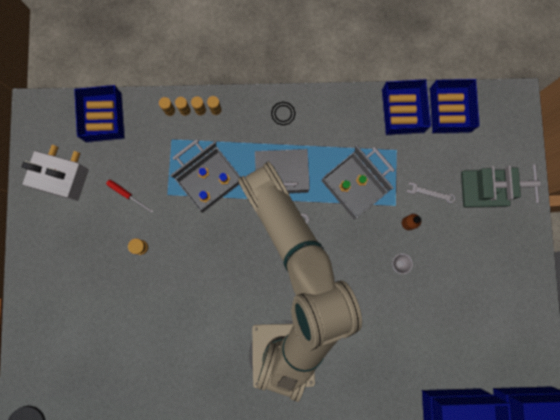

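Lids 1 and 3 are still open and the handle of lid 2 is visible at (290,184).

>>> arm_command(
  rot=[
    [0.6,5,0.2],
    [0,0,0],
    [0,0,0],
    [0,0,0],
    [0,0,0],
  ],
  slide=[
    [28,-28,-20],
    [28,-27,-30],
    [6,0,-35],
    [0,0,-30],
    [0,0,0],
  ],
  gripper=[0,0,0,0,0],
)

```text
clock: 36.08
eef_pos: [561.3, -13.4, 165.1]
tool_rot: [3.136, -0.005, 0.025]
force: [-0.8, -0.3, 0.1]
width: 0.2
```

```bash
python3 -c "
from h import *
go(560,-12,125,1)"
```

```text
d [ -1.3   1.4 -40.1] rot [ 0.33  0.32 -0.45] clk 36.0833 F [-0.8 -0.3  0.1] w 0.2
```

>>> arm_command(
  rot=[
    [0.3,0.3,0],
    [0,0,0],
    [0,0,0],
  ],
  slide=[
    [-1,1,-20],
    [0,0,-18],
    [0,0,0],
  ],
  gripper=[0,0,0],
)

```text
clock: 36.33
eef_pos: [561.6, -12.5, 126.9]
tool_rot: [-3.141, -0.0, 0.025]
force: [-0.3, 0.3, 0.8]
width: 0.3
```

>>> arm_command(
  rot=[
    [0,0,0],
    [0,0,0],
  ],
  slide=[
    [0,0,-5],
    [0,0,-3],
  ],
  gripper=[0,0],
)

```text
clock: 36.5
eef_pos: [563.0, -12.0, 121.1]
tool_rot: [-3.141, -0.003, 0.026]
force: [-0.7, -0.3, 0.2]
width: 0.3
```

>>> arm_command(
  rot=[
    [0,0,0],
    [0,0,0],
  ],
  slide=[
    [-2,0,-5],
    [0,0,-4],
  ],
  gripper=[0,0],
)

```text
clock: 36.67
eef_pos: [562.1, -11.7, 115.2]
tool_rot: [3.141, -0.006, 0.025]
force: [-12.0, -1.5, 36.1]
width: -0.1
```

>>> arm_command(
  rot=[
    [0,0,0],
  ],
  slide=[
    [0,0,-4],
  ],
  gripper=[0],
)

```text
clock: 36.75
eef_pos: [562.1, -11.7, 115.0]
tool_rot: [3.138, -0.007, 0.025]
force: [-12.6, -1.4, 47.6]
width: 0.2
```

>>> arm_command(
  rot=[
    [0,0,0],
    [0,0,0],
    [0,0,0],
    [0,0,0],
    [0,0,0],
  ],
  slide=[
    [0,0,10],
    [0,0,35],
    [-10,10,38],
    [-25,15,38],
    [-37,15,38],
  ],
  gripper=[0,0,34,34,34],
)

```text
clock: 37.17
eef_pos: [502.3, 21.4, 263.7]
tool_rot: [3.137, -0.007, 0.021]
force: [0.9, -0.2, 0.5]
width: 33.9
```

```bash
python3 -c "
from h import *
snap('top','t8'); lidfit('pics/t8.npz','c2')
go(670,292.3,186,37.5)"
```

```text
pics/t8.npz c2 slope rad [-1.04000e-02  7.53001e+01] 554
d [171.7 267.2 -82.6] rot [ 0.1   0.64 36.  ] clk 37.2167 F [-6.   2.4  1.8] w 33.7
```

Lid 2 is shut (fit about 0.01 rad). Now lid 3.

>>> arm_command(
  rot=[
    [0,0,6],
    [0,0,6],
    [0,0,6],
    [0,0,6],
    [0,0,6],
  ],
  slide=[
    [10,20,10],
    [19,30,0],
    [19,30,0],
    [19,30,0],
    [19,30,0],
  ],
  gripper=[34,34,34,34,34],
)

```text
clock: 37.63
eef_pos: [583.6, 161.8, 288.2]
tool_rot: [3.118, -0.019, 0.561]
force: [0.5, 0.1, 0.8]
width: 33.9
```

>>> arm_command(
  rot=[
    [0,0,5],
    [0,0,0],
    [0,0,0],
    [0,0,0],
    [0,0,0],
  ],
  slide=[
    [19,30,0],
    [19,30,0],
    [19,28,0],
    [8,14,0],
    [0,0,0],
  ],
  gripper=[34,34,34,34,34],
)

```text
clock: 38.05
eef_pos: [652.5, 276.7, 289.4]
tool_rot: [3.121, -0.027, 0.664]
force: [-0.7, 0.7, 1.0]
width: 33.9
```

```bash
python3 -c "
from h import *
go(670,292.3,187,37.5)"
```

```text
d [  17.5   15.6 -102.4] rot [ 0.02  1.94 -0.51] clk 38.05 F [-0.7  0.7  1. ] w 33.9
```

>>> arm_command(
  rot=[
    [0,1.9,-0.5],
    [0,0,0],
    [0,0,0],
    [0,0,0],
  ],
  slide=[
    [15,14,0],
    [4,1,-15],
    [0,0,-15],
    [0,0,0],
  ],
  gripper=[34,34,34,34],
)

```text
clock: 38.38
eef_pos: [669.2, 291.7, 257.7]
tool_rot: [3.14, 0.004, 0.659]
force: [-0.8, -0.5, -1.1]
width: 33.8
```

```bash
python3 -c "
from h import *
go(670,292.3,187,37.5)"
```

```text
d [  0.8   0.6 -70.7] rot [ 0.22 -0.1  -0.25] clk 38.3833 F [-0.8 -0.5 -1.1] w 33.8
```

>>> arm_command(
  rot=[
    [0,0,0],
    [0,0,0],
    [0,0,0],
    [0,0,0],
    [0,0,0],
  ],
  slide=[
    [0.8,0.6,-20],
    [0,0,-22],
    [0,0,-20],
    [0,0,-5],
    [0,0,0],
  ],
  gripper=[34,34,34,34,5],
)

```text
clock: 38.8
eef_pos: [669.7, 286.2, 192.0]
tool_rot: [3.135, 0.002, 0.655]
force: [-0.1, 0.5, 0.1]
width: 23.3
```

>>> arm_command(
  rot=[
    [0,0,0],
    [0,0,0],
  ],
  slide=[
    [0,0,0],
    [0,0,0],
  ],
  gripper=[5,5],
)

```text
clock: 38.97
eef_pos: [669.6, 285.3, 193.0]
tool_rot: [3.135, 0.002, 0.654]
force: [-0.9, 0.4, -9.4]
width: 8.3
```

>>> arm_command(
  rot=[
    [0,0,0],
    [0,0,0],
    [0,0,0],
    [0,0,0],
    [0,0,0],
  ],
  slide=[
    [-14.8,-11.4,1],
    [-14.8,-11.4,-1.3],
    [-14.6,-11.2,-4],
    [-14,-10.8,-6.5],
    [-13,-10,-9],
  ],
  gripper=[5,5,5,5,5],
)

```text
clock: 39.38
eef_pos: [606.2, 237.5, 179.4]
tool_rot: [3.136, -0.029, 0.653]
force: [4.6, 3.7, -4.7]
width: 8.4
```

>>> arm_command(
  rot=[
    [0,1.5,0],
    [0,1.5,0],
    [0,0,0],
    [0,0,0],
  ],
  slide=[
    [-12.5,-9.5,-10],
    [-12,-9,-11.5],
    [-10.5,-8,-13.5],
    [-9,-7,-15],
  ],
  gripper=[5,5,5,5],
)

```text
clock: 39.72
eef_pos: [570.5, 211.0, 139.7]
tool_rot: [-3.117, -0.02, 0.653]
force: [-0.7, 1.2, 5.2]
width: 8.2
```

>>> arm_command(
  rot=[
    [0,0,0],
    [0,0,0],
    [0,0,0],
    [0,0,0],
  ],
  slide=[
    [-8.8,-6.8,-15.5],
    [-7,-5.5,-16.5],
    [-4,-3,-12],
    [0,0,-4],
  ],
  gripper=[5,5,5,5],
)

```text
clock: 40.05
eef_pos: [556.1, 199.9, 101.2]
tool_rot: [-3.122, -0.042, 0.652]
force: [-12.4, -8.0, 38.3]
width: 8.5
```

>>> arm_command(
  rot=[
    [0,0,0],
    [0,0,0],
    [0,0,0],
    [0,0,0],
    [0,0,0],
  ],
  slide=[
    [0,0,0],
    [0,0,0],
    [0,0,10],
    [0,0,30],
    [0,0,20],
  ],
  gripper=[30,40,40,40,40],
)

```text
clock: 40.47
eef_pos: [557.4, 200.0, 167.0]
tool_rot: [-3.126, -0.044, 0.653]
force: [0.9, 0.8, 0.6]
width: 40.1
```

```bash
python3 -c "
from h import *
go(551,203.5,125,37.5)"
```

```text
d [ -6.4   3.5 -42. ] rot [-2.25  1.43  0.09] clk 40.4667 F [0.9 0.8 0.6] w 40.1
```

>>> arm_command(
  rot=[
    [-2.2,1.4,0],
    [0,0,0],
    [0,0,0],
    [0,0,0],
    [0,0,0],
  ],
  slide=[
    [-6,3,0],
    [0,0,0],
    [0,0,0],
    [0,0,-18],
    [0,0,-18],
  ],
  gripper=[0,0,0,0,0],
)

```text
clock: 40.88
eef_pos: [558.9, 206.1, 143.0]
tool_rot: [3.136, -0.023, 0.651]
force: [-0.6, -0.9, 0.5]
width: -0.2
```

>>> arm_command(
  rot=[
    [0,0,0],
    [0,0,0],
  ],
  slide=[
    [0,0,-6],
    [0,0,-4],
  ],
  gripper=[0,0],
)

```text
clock: 41.05
eef_pos: [558.1, 204.5, 130.4]
tool_rot: [3.137, -0.02, 0.651]
force: [-0.5, 0.3, -0.1]
width: -0.1
```

>>> arm_command(
  rot=[
    [0,0.8,0],
    [0,0,0],
    [0,0,0],
  ],
  slide=[
    [-7,-2,-6],
    [-1,0,-5],
    [0,0,-5],
  ],
  gripper=[0,0,0],
)

```text
clock: 41.3
eef_pos: [550.0, 202.1, 114.7]
tool_rot: [-3.137, -0.009, 0.649]
force: [-9.4, -6.6, 51.2]
width: -0.2
```

>>> arm_command(
  rot=[
    [0,0,0],
    [0,0,0],
    [0,0,0],
    [0,0,0],
    [0,0,0],
  ],
  slide=[
    [0,0,10],
    [0,0,35],
    [-10,-15,38],
    [-25,-25,38],
    [-30,-25,38],
  ],
  gripper=[0,0,34,34,34],
)

```text
clock: 41.72
eef_pos: [494.6, 148.9, 257.2]
tool_rot: [-3.13, -0.006, 0.654]
force: [-0.1, -0.7, 0.7]
width: 33.5
```

>>> arm_command(
  rot=[
    [0,0,-6.5],
    [0,0,-6.5],
    [0,0,-6.5],
    [0,0,-6.5],
    [0,0,-6.5],
  ],
  slide=[
    [0,-36,0],
    [0,-38,0],
    [0,-38,0],
    [0,-38,0],
    [0,-38,0],
  ],
  gripper=[34,34,34,34,34],
)

```text
clock: 42.13
eef_pos: [492.7, -37.3, 267.3]
tool_rot: [-3.133, -0.025, 0.079]
force: [0.6, -0.2, 0.2]
width: 33.9
```

```bash
python3 -c "
from h import *
snap('top','t9'); lidfit('pics/t9.npz','c2'); lidfit('pics/t9.npz','c3')
go(611,-321.5,191,-52.2)"
```

```text
pics/t9.npz c2 slope rad [4.00000e-04 7.47965e+01] 851
pics/t9.npz c3 slope rad [3.50000e-03 7.47807e+01] 1341
d [ 118.8 -274.1  -75.4] rot [  0.46   1.23 -55.81] clk 42.1833 F [-0.  -7.2 -1. ] w 33.9
```

View pics/t9.png

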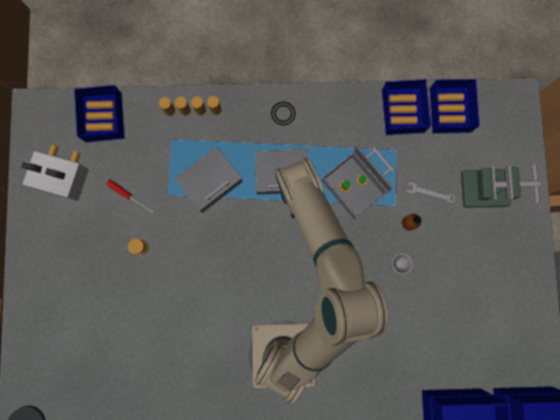

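Lids 2 and 3 are shut. Now lid 1, with its handle at TCP (611,-321.5,191).

>>> arm_command(
  rot=[
    [0,0,-6.5],
    [0,0,-6.5],
    [0,0,-6.5],
    [0,0,-6.5],
    [0,0,-6.5],
  ],
  slide=[
    [10,-20,8],
    [14,-33,0],
    [14,-33,0],
    [14,-33,0],
    [14,-33,0],
  ],
  gripper=[34,34,34,34,34],
)

```text
clock: 42.6
eef_pos: [557.0, -202.6, 277.2]
tool_rot: [-3.139, -0.024, -0.511]
force: [1.3, 0.7, -1.1]
width: 33.9
```

>>> arm_command(
  rot=[
    [0,0,-6.5],
    [0,0,-6.5],
    [0,0,-6],
    [0,0,0],
    [0,0,0],
  ],
  slide=[
    [14,-33,0],
    [14,-33,0],
    [14,-33,0],
    [8,-15,0],
    [0,0,0],
  ],
  gripper=[34,34,34,34,34],
)

```text
clock: 43.02
eef_pos: [609.4, -330.6, 276.6]
tool_rot: [-3.142, -0.031, -0.871]
force: [0.6, 0.0, 0.3]
width: 34.0
```

```bash
python3 -c "
from h import *
go(611,-321.5,191,-52.2)"
```

```text
d [  1.6   9.1 -85.6] rot [ 1.36  1.1  -2.31] clk 43.0167 F [0.6 0.  0.3] w 34.0
```

>>> arm_command(
  rot=[
    [1.3,1.1,-2.3],
    [0,0,0],
    [0,0,0],
    [0,0,0],
  ],
  slide=[
    [1.5,9,0],
    [0,0,-12],
    [0,0,-12],
    [0,0,0],
  ],
  gripper=[34,34,34,34],
)

```text
clock: 43.35
eef_pos: [610.5, -319.2, 249.9]
tool_rot: [-3.141, 0.001, -0.908]
force: [-1.4, 0.5, -0.4]
width: 34.1
```

```bash
python3 -c "
from h import *
go(611,-321.5,191,-52.2)"
```

```text
d [  0.5  -2.3 -58.9] rot [-0.06 -0.03 -0.18] clk 43.35 F [-1.4  0.5 -0.4] w 34.1
```

>>> arm_command(
  rot=[
    [0,0,0],
    [0,0,0],
    [0,0,0],
    [0,0,0],
    [0,0,0],
  ],
  slide=[
    [0.5,-3,-18],
    [0,0,-20],
    [0,0,-16],
    [0,0,-4],
    [0,0,0],
  ],
  gripper=[34,34,34,34,5],
)

```text
clock: 43.77
eef_pos: [614.6, -321.2, 211.1]
tool_rot: [-3.136, -0.02, -0.898]
force: [-0.6, -0.4, 0.1]
width: 23.4
```

>>> arm_command(
  rot=[
    [0,0,0],
    [0,0,0],
  ],
  slide=[
    [0,0,0],
    [0,0,0],
  ],
  gripper=[5,5],
)

```text
clock: 43.93
eef_pos: [614.9, -319.9, 213.7]
tool_rot: [-3.134, -0.024, -0.894]
force: [-0.1, 0.6, -0.3]
width: 4.7
```

The fingers closed at z 214 without descending fully and missed the bar. I'll check the joint limits and look.

```bash
python3 -c "
from h import *
s=telemetry.read_state(); print(s['qpos'].round(3), s['tau'].round(1))
snap('side','s10');snap('top','t10')
go(611,-321.5,191,-52.2)"
```

```text
[ 0.643  0.721 -0.377  1.42   0.294  1.031 -0.689] [  0.2 -60.8  -4.8 -19.7   0.1  -0.1  -0. ]
d [ -3.9  -1.7 -21.9] rot [ 0.75  1.11 -0.96] clk 44.0333 F [-0.2 -0.4 -0.3] w 4.9
```

View pics/s10.png

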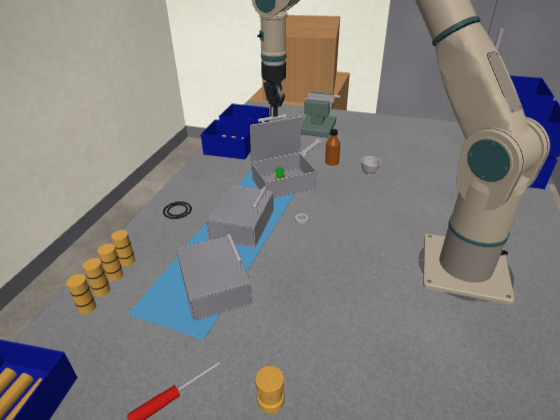

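View pics/t10.png

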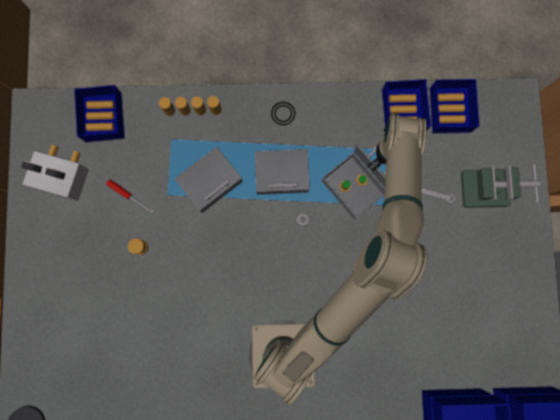

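>>> arm_command(
  rot=[
    [0.7,1.1,-0.9],
    [0,0,0],
    [0,0,0],
  ],
  slide=[
    [-4,-2,4],
    [0,0,0],
    [0,0,0],
  ],
  gripper=[34,34,34],
)

```text
clock: 44.28
eef_pos: [609.8, -319.9, 214.3]
tool_rot: [3.14, 0.004, -0.907]
force: [-0.1, -0.8, 0.1]
width: 33.7
```

```bash
python3 -c "
from h import *
go(611,-321.5,191,-52.2)"
```

```text
d [  1.2  -1.6 -23.3] rot [-0.11 -0.22 -0.21] clk 44.2833 F [-0.1 -0.8  0.1] w 33.7
```

>>> arm_command(
  rot=[
    [0,0,0],
    [0,0,0],
    [0,0,0],
    [0,0,0],
  ],
  slide=[
    [1,-1.5,-14],
    [0,0,-12],
    [0,0,-4],
    [0,0,0],
  ],
  gripper=[34,34,34,34],
)

```text
clock: 44.62
eef_pos: [621.1, -331.6, 213.5]
tool_rot: [-3.133, -0.037, -0.911]
force: [-0.6, 0.4, -0.2]
width: 34.1
```

```bash
python3 -c "
from h import *
s=telemetry.read_state(); print(s['qpos'].round(3), s['tau'].round(1),s['qd'].round(3),s['force'],s['torque'])
p,d=snap('side','s11'); cv2.imwrite('pics/s11c.png',cv2.resize(p[60:220,200:400,::-1],None,fx=4,fy=3.6))
go(611,-321.5,191,-52.2)
c,M=cam('side'); 
for P in((620,-331,213),(611,-321,207)):
  q=M.T@(np.array(P)-c['xyz']); print(c['cx']+c['fx']*q[0]/-q[2],c['cy']-c['fy']*q[1]/-q[2])"
```

```text
[ 0.644  0.73  -0.368  1.4    0.299  1.029 -0.695] [  0.4 -62.6  -4.6 -20.5   0.2  -0.1  -0. ] [ 0.002 -0.045  0.006 -0.03   0.006  0.013  0.005] [-0.58916816  0.37860909 -0.17752054] [ 0.02053887  0.04616048 -0.00807107]
d [-10.3  10.1 -22.4] rot [1.41 1.7  0.01] clk 44.6667 F [ 0.5 -0.5  1. ] w 34.2
273.05262684629565 115.24121933894985
274.80672429264297 118.466307293468
```

View pics/s11c.png

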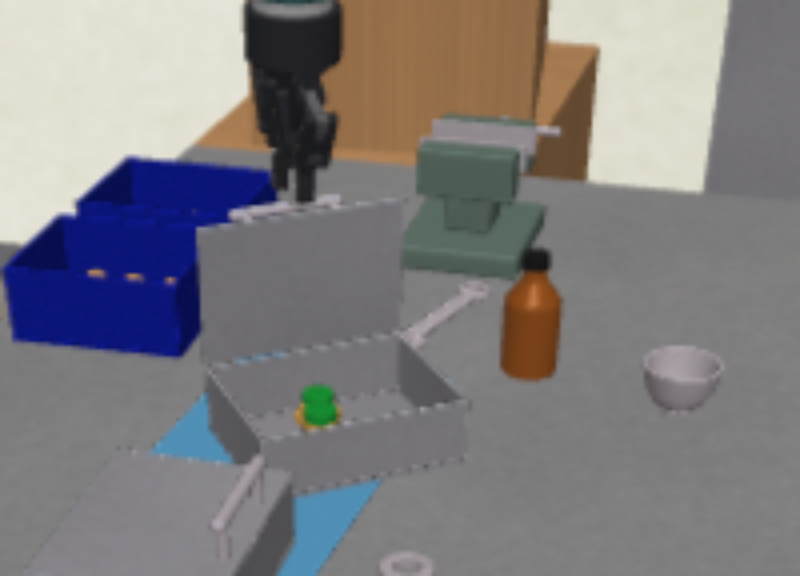

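>>> arm_command(
  rot=[
    [1.4,1.7,0],
  ],
  slide=[
    [-10,10,0],
  ],
  gripper=[34],
)

```text
clock: 44.75
eef_pos: [611.2, -322.0, 213.0]
tool_rot: [3.141, -0.001, -0.911]
force: [-0.4, 0.2, -0.2]
width: 34.2
```

>>> arm_command(
  rot=[
    [0,0,0],
  ],
  slide=[
    [0,0,-10],
  ],
  gripper=[34],
)

```text
clock: 44.83
eef_pos: [611.9, -320.9, 203.9]
tool_rot: [-3.14, -0.001, -0.91]
force: [0.5, 0.5, -0.2]
width: 34.1
```

```bash
python3 -c "
from h import *
s=telemetry.read_state(); print(s['qpos'].round(3), s['tau'].round(1),s['qd'].round(3),s['force'])
go(611,-321.5,191,-52.2)"
```

```text
[ 0.645  0.739 -0.374  1.412  0.288  1.043 -0.695] [  1.4 -60.4  -4.1 -18.8  -0.1   0.9   0.1] [-0.013  0.152  0.049  0.163  0.088 -0.333 -0.058] [ 0.49669867  0.50594513 -0.23098193]
d [ -0.9  -0.6 -12.9] rot [-0.    0.1  -0.05] clk 44.8333 F [ 0.5  0.5 -0.2] w 34.1
```

>>> arm_command(
  rot=[
    [0,0,0],
  ],
  slide=[
    [-1,-0.6,-12],
  ],
  gripper=[34],
)

```text
clock: 44.92
eef_pos: [614.2, -323.9, 193.6]
tool_rot: [-3.137, -0.011, -0.909]
force: [1.6, -11.4, 43.3]
width: 33.8
```

Something pushed back with 43 N, so a finger is landing on the bar or the lid edge. I'll back off and remeasure the handle.

>>> arm_command(
  rot=[
    [0,0,0],
    [0,0,0],
    [0,0,0],
    [0,0,0],
    [0,0,0],
  ],
  slide=[
    [0,0,25],
    [0,0,35],
    [-10,25,10],
    [-20,37,0],
    [-20,37,0],
  ],
  gripper=[34,34,34,34,34],
)

```text
clock: 45.33
eef_pos: [563.9, -234.7, 252.3]
tool_rot: [-3.141, -0.015, -0.922]
force: [0.3, 0.6, -0.3]
width: 34.1
```

>>> arm_command(
  rot=[
    [0,0,0],
    [0,0,0],
    [0,0,0],
  ],
  slide=[
    [-20,37,0],
    [-20,37,0],
    [-20,37,0],
  ],
  gripper=[34,34,34],
)

```text
clock: 45.58
eef_pos: [501.2, -124.0, 245.9]
tool_rot: [3.14, -0.01, -0.923]
force: [0.2, 0.3, 0.0]
width: 34.0
```

```bash
python3 - <<'E'
from h import *
p,d=snap('top','t12'); q=cloud('top',d)
cv2.imwrite('pics/t12c.png',cv2.resize(p[130:230,300:440,::-1],None,fx=5,fy=5,interpolation=cv2.INTER_NEAREST))
cx,cy,y=C['c1'];t=np.radians(y)
dx=(q[...,0]-cx)*np.cos(t)+(q[...,1]-cy)*np.sin(t);dy=-(q[...,0]-cx)*np.sin(t)+(q[...,1]-cy)*np.cos(t)
m=(abs(dy)<100)&(dx>20)&(dx<130)&(q[...,2]>150)
b=m&(dx>65)
for lo in range(25,120,5):
    k=m&(dx>=lo)&(dx<lo+5)
    if k.any(): print(lo,k.sum(),'z',np.percentile(q[...,2][k],[5,50,95]).round(0),'dy',dy[k].min().round(),dy[k].max().round())
f=np.load('pics/top1.npz')
go(611,-321.5,191,-52.2)
E
```

```text
65 13 z [152. 166. 212.] dy -58.0 87.0
70 318 z [154. 185. 211.] dy -89.0 89.0
75 54 z [190. 207. 213.] dy -88.0 86.0
80 5 z [197. 199. 204.] dy -41.0 43.0
85 9 z [192. 197. 206.] dy -40.0 41.0
90 5 z [194. 199. 205.] dy -40.0 39.0
95 9 z [196. 200. 205.] dy -42.0 41.0
100 7 z [192. 197. 202.] dy -41.0 40.0
105 37 z [193. 199. 206.] dy -40.0 49.0
110 56 z [194. 202. 209.] dy -49.0 50.0
115 20 z [194. 197. 202.] dy -46.0 44.0
d [ 115.1 -206.5  -54.4] rot [ 0.2  -0.16  0.16] clk 45.6333 F [-6.7  6.8 -0.9] w 34.0
```

View pics/t12c.png

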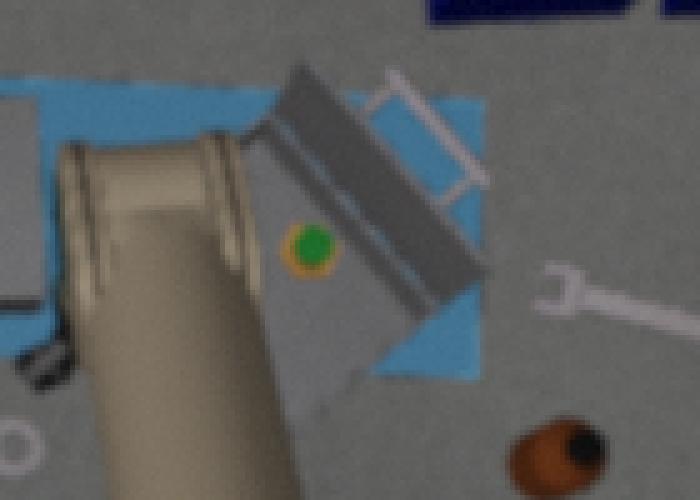

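The contact pushed lid 1 open to about 1.57 rad, so its bar now sits near case x 112, z 196. I'll regrasp there with a narrower opening.

>>> arm_command(
  rot=[
    [0,0,0],
    [0,0,0],
    [0,0,0],
    [0,0,0],
    [0,0,0],
  ],
  slide=[
    [10,-18,30],
    [20,-34,10],
    [20,-34,0],
    [20,-34,0],
    [20,-34,0],
  ],
  gripper=[28,28,28,28,28],
)

```text
clock: 46.05
eef_pos: [580.6, -257.2, 278.8]
tool_rot: [3.131, 0.015, -0.882]
force: [1.7, 0.4, -0.4]
width: 28.0
```

>>> arm_command(
  rot=[
    [0,0,0],
    [0,0,0],
    [0,0,0],
    [0,0,0],
  ],
  slide=[
    [20,-34,0],
    [18,-30,0],
    [6,-8,0],
    [0,0,0],
  ],
  gripper=[28,28,28,28],
)

```text
clock: 46.38
eef_pos: [626.0, -343.2, 265.6]
tool_rot: [3.124, 0.018, -0.89]
force: [-0.1, 0.8, -0.3]
width: 28.3
```

```bash
python3 -c "
from h import *
go(633.5,-348.5,179,-52.2)"
```

```text
d [  7.5  -5.3 -86.6] rot [-0.17 -1.43 -1.2 ] clk 46.3833 F [-0.1  0.8 -0.3] w 28.3
```

>>> arm_command(
  rot=[
    [-0.2,-1.4,-1.2],
    [0,0,0],
    [0,0,0],
  ],
  slide=[
    [7.5,-5.3,0],
    [0,0,-15],
    [0,0,-20],
  ],
  gripper=[28,28,28],
)

```text
clock: 46.63
eef_pos: [635.3, -348.5, 227.6]
tool_rot: [-3.138, -0.003, -0.914]
force: [-0.4, 0.6, -0.7]
width: 28.0
```

```bash
python3 -c "
from h import *
go(633.5,-348.5,179,-52.2)"
```

```text
d [ -1.8  -0.  -48.6] rot [0.02 0.25 0.16] clk 46.6333 F [-0.4  0.6 -0.7] w 28.0
```

>>> arm_command(
  rot=[
    [0,0,0],
  ],
  slide=[
    [-1.5,0,-10],
  ],
  gripper=[28],
)

```text
clock: 46.72
eef_pos: [632.9, -347.0, 214.6]
tool_rot: [-3.139, -0.0, -0.913]
force: [-0.7, -0.1, -0.8]
width: 27.8
```

>>> arm_command(
  rot=[
    [0,0,0],
  ],
  slide=[
    [-1,0,-12],
  ],
  gripper=[28],
)

```text
clock: 46.8
eef_pos: [631.8, -345.5, 201.5]
tool_rot: [-3.138, -0.0, -0.913]
force: [0.4, -0.5, 0.3]
width: 28.4
```

>>> arm_command(
  rot=[
    [0,0,0],
  ],
  slide=[
    [1.7,-3,-10],
  ],
  gripper=[28],
)

```text
clock: 46.88
eef_pos: [632.5, -346.3, 189.6]
tool_rot: [-3.138, 0.002, -0.911]
force: [-0.2, -0.0, 0.4]
width: 27.9
```

>>> arm_command(
  rot=[
    [0,0,0],
  ],
  slide=[
    [0,0,-10],
  ],
  gripper=[28],
)

```text
clock: 46.97
eef_pos: [632.5, -346.0, 178.5]
tool_rot: [-3.138, 0.002, -0.911]
force: [-0.4, -0.4, 0.3]
width: 28.6
```

No contact on the way down, so I'll close.

>>> arm_command(
  rot=[
    [0,0,0],
    [0,0,0],
    [0,0,0],
  ],
  slide=[
    [0,0,0],
    [0,0,0],
    [0,0,0],
  ],
  gripper=[5,5,5],
)

```text
clock: 47.22
eef_pos: [631.6, -345.0, 176.1]
tool_rot: [-3.139, 0.004, -0.91]
force: [-1.0, 0.0, -3.1]
width: 9.3
```

>>> arm_command(
  rot=[
    [0,0,0],
    [0,0,0],
    [0,0,0],
    [0,0,0],
    [0,0,0],
  ],
  slide=[
    [-11.1,14.4,4.5],
    [-11.5,14.8,2],
    [-11.5,14.8,-0.5],
    [-11.3,14.6,-3],
    [-11,14,-5.5],
  ],
  gripper=[5,5,5,5,5],
)

```text
clock: 47.63
eef_pos: [581.7, -281.0, 177.9]
tool_rot: [-3.132, -0.023, -0.915]
force: [4.3, -4.4, -8.3]
width: 9.5
```

>>> arm_command(
  rot=[
    [0,0,0],
    [0,0,0],
    [0,0,0],
    [0,0,0],
  ],
  slide=[
    [-11,14,-6.5],
    [-10.5,13.3,-8],
    [-9.5,12.2,-10.5],
    [-8.5,11,-12.5],
  ],
  gripper=[5,5,5,5],
)

```text
clock: 47.97
eef_pos: [548.6, -238.6, 145.2]
tool_rot: [-3.123, -0.051, -0.917]
force: [2.5, -7.0, -1.4]
width: 8.9
```

>>> arm_command(
  rot=[
    [0,0,0],
    [0,0,0],
    [0,0,0],
    [0,0,0],
  ],
  slide=[
    [-7.5,9.7,-14.2],
    [-6.3,8,-16],
    [-4.8,6.2,-16],
    [-1,1,-5],
  ],
  gripper=[5,5,5,5],
)

```text
clock: 48.3
eef_pos: [530.8, -215.6, 97.6]
tool_rot: [-3.12, -0.064, -0.916]
force: [-1.0, -0.2, 2.4]
width: 8.6
```

>>> arm_command(
  rot=[
    [0,0,0],
    [0,0,0],
  ],
  slide=[
    [-2,2,-8],
    [0,0,-3],
  ],
  gripper=[5,5],
)

```text
clock: 48.47
eef_pos: [529.5, -213.9, 90.0]
tool_rot: [-3.121, -0.068, -0.915]
force: [-11.8, 4.4, 39.8]
width: 8.9
```

Shut contact. I'll release and then press with closed fingers as before.

>>> arm_command(
  rot=[
    [0,0,0],
    [0,0,0],
    [0,0,0],
    [0,0,0],
    [0,0,0],
  ],
  slide=[
    [0,0,0],
    [0,0,0],
    [0,0,10],
    [0,0,35],
    [0,0,25],
  ],
  gripper=[30,40,40,40,40],
)

```text
clock: 48.88
eef_pos: [528.7, -212.4, 160.6]
tool_rot: [-3.123, -0.062, -0.916]
force: [1.1, -0.3, -0.3]
width: 40.0
```

```bash
python3 -c "
from h import *
go(527.5,-214,125,-52.2)"
```

```text
d [ -1.2  -1.6 -35.6] rot [2.15 3.03 0.24] clk 48.8833 F [ 1.1 -0.3 -0.3] w 40.0
```

>>> arm_command(
  rot=[
    [2.1,3,0],
    [0,0,0],
    [0,0,0],
    [0,0,-15],
  ],
  slide=[
    [-1,-1.5,0],
    [0,0,0],
    [0,0,0],
    [0,0,-15],
  ],
  gripper=[0,0,0,0],
)

```text
clock: 49.22
eef_pos: [533.9, -215.2, 155.4]
tool_rot: [-3.13, -0.014, -1.042]
force: [0.9, 0.5, -0.3]
width: 0.0
```

```bash
python3 -c "
from h import *
go(527.5,-214,125,-52.2)"
```

```text
d [ -6.4   1.2 -30.4] rot [0.26 1.01 7.51] clk 49.2167 F [ 0.9  0.5 -0.3] w 0.0
```

I mistyped a yaw turn in that last row, about 7° and harmless. Correcting it.

>>> arm_command(
  rot=[
    [0.2,1,7],
    [0,0,0],
    [0,0,0],
  ],
  slide=[
    [-6,1,0],
    [0,0,-12],
    [0,0,-12],
  ],
  gripper=[0,0,0],
)

```text
clock: 49.47
eef_pos: [526.4, -213.3, 129.4]
tool_rot: [3.14, -0.002, -0.923]
force: [0.3, 0.3, -1.0]
width: -0.1
```

```bash
python3 -c "
from h import *
go(527.5,-214,118,-52.2)"
```

```text
d [  1.1  -0.7 -11.4] rot [0.13 0.   0.68] clk 49.4667 F [ 0.3  0.3 -1. ] w -0.1
```

>>> arm_command(
  rot=[
    [0,0,0],
    [0,0,0],
    [0,0,0],
  ],
  slide=[
    [1,-0.7,-7],
    [0,0,-5],
    [0,0,-4],
  ],
  gripper=[0,0,0],
)

```text
clock: 49.72
eef_pos: [526.2, -213.2, 114.4]
tool_rot: [3.138, -0.002, -0.923]
force: [-15.1, 4.5, 69.5]
width: 0.1
```

Pressed down at z 114.4. Lifting away and checking.

>>> arm_command(
  rot=[
    [0,0,0],
    [0,0,0],
    [0,0,0],
    [0,0,0],
    [0,0,0],
  ],
  slide=[
    [0,0,10],
    [0,0,35],
    [-10,0,38],
    [-35,0,35],
    [-37,0,35],
  ],
  gripper=[0,0,0,0,0],
)

```text
clock: 50.13
eef_pos: [455.7, -209.8, 256.9]
tool_rot: [3.139, 0.001, -0.917]
force: [0.7, -0.4, 1.0]
width: 0.0
```

>>> arm_command(
  rot=[
    [0,0,0],
    [0,0,0],
    [0,0,0],
    [0,0,0],
  ],
  slide=[
    [-20,-30,0],
    [-20,-35,0],
    [0,-35,0],
    [0,0,0],
  ],
  gripper=[0,0,0,0],
)

```text
clock: 50.47
eef_pos: [411.5, -311.9, 265.2]
tool_rot: [3.139, -0.013, -0.913]
force: [0.8, -0.8, -0.7]
width: 0.1
```

```bash
python3 -c "
from h import *
snap('side','s20');p,d=snap('top','t20')
for k in C: lidfit('pics/t20.npz',k)
print(telemetry.read_state()['eef_pos'],telemetry.read_state()['force'])
for o in caps('top',p,52): 
    if o[3][0]<720 and abs(o[3][1])<450: print(*o)
a=np.load('pics/top0.npz')['p'].astype(int); m=(abs(a-p).max(-1)>40).astype(np.uint8)
k,l,s,c=cv2.connectedComponentsWithStats(m)
for i in range(1,k):
    if s[i,4]>12: print(s[i],c[i].round())
"
```

```text
pics/t20.npz c1 slope rad [-6.30000e-03  7.51237e+01] 1342
pics/t20.npz c2 slope rad [-1.80000e-03  7.49173e+01] 1332
pics/t20.npz c3 slope rad [2.30000e-03 7.49481e+01] 1352
[ 412.39321751 -305.47076231  264.63735896] [ 0.17842864  1.00014143 -0.6577372 ]
[387 192  10  23  95] [392. 202.]
[371 210  15  27 142] [379. 225.]
[393 212   4   9  15] [394. 216.]
[261 214   7   8  44] [264. 217.]
[401 214  20  16 232] [411. 222.]
[333 216   9  10  75] [337. 220.]
[225 226   9  10  64] [229. 230.]
[360 232  11  10  61] [365. 236.]
[186 238  11  10  83] [191. 242.]
[499 245  34  20 133] [514. 254.]
[ 405  256  102   69 1091] [469. 289.]
[512 258   8   5  14] [515. 260.]
[397 260   9   7  43] [401. 263.]
[377 271  43  21 245] [400. 277.]
[373 307  11  17  57] [378. 314.]
[348 312  21  36 386] [358. 329.]
[405 312  26  12  68] [418. 317.]
[397 315  52  37 730] [428. 335.]
[391 325   7   3  16] [394. 326.]
[369 327   4   6  15] [370. 329.]
[460 334   5   5  16] [462. 336.]
[330 337  20  42 143] [335. 358.]
[460 338   8   8  23] [464. 342.]
[301 341  14   8  57] [307. 344.]
[275 345  11   7  24] [280. 348.]
[345 349  20  11  39] [354. 356.]
[430 348  22  11  61] [441. 353.]
[432 352  24  11  56] [443. 358.]
[304 355  32  30 125] [316. 375.]
[255 356  13  11  64] [261. 360.]
[394 363   8   7  20] [398. 366.]
```

View pics/t20.png

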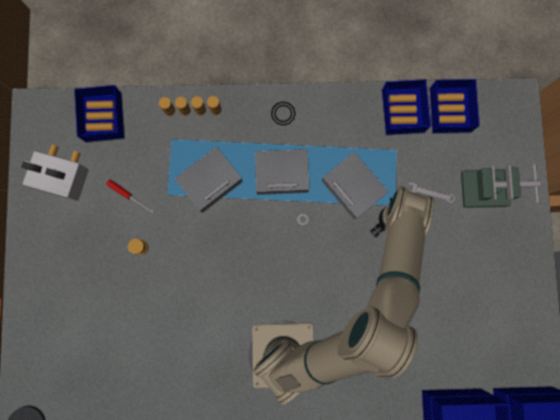

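View pics/s20.png

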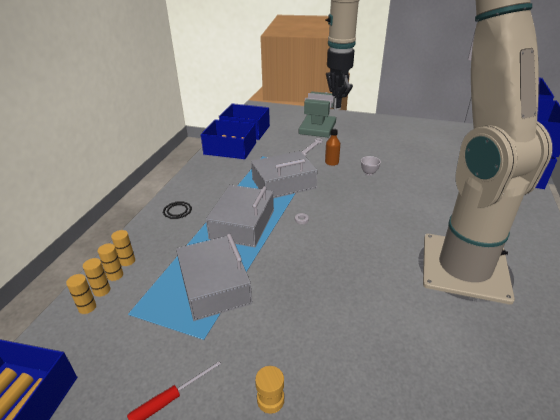

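All three lids are shut, nothing loose is left on the bench, and the arm is clear. Handing in.

```bash
python3 -c "
from h import *
print(ctrl.finish_job())"
```

```text
the job is handed in; nothing more can be done
None
```

The job is handed in at about 50 s of robot time. I opened all three lids to about 1.3–1.4 rad by arm travel before moving any cartridge. The samples were green in case 1, red in case 2 and blue in case 3. I put one green cartridge in case 1, two red in case 2 and two blue in case 3, then shut all three lids.

**Last checks:**
- **Lids:** the top-view depth fit gave lid slopes of about 0.006, 0.002 and 0.002 rad for lids 1 to 3, against a limit of 0.06.
- **Cartridges:** no loose cartridge is left on the bench. All five were last seen in the right case before its lid was shut; I could not see inside afterwards.
- **Other things:** the bystanders that were in view look unmoved, and the arm stood clear of everything.

**What went wrong on the way:**
- The first red cartridge was knocked about 3 cm after I placed it, but stayed inside case 2.
- Lid 2 first stayed about 0.047 rad open, so I pressed its handle down with closed fingertips. I did the same on lids 1 and 3.
- My first grasp on lid 1's handle for closing missed, and on the retry a finger caught it. The contact pushed the lid open to about 1.57 rad, so I measured again and regrasped.
- The highest tool force I saw was about 84 N, at the shutting of lid 2.

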